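# Chuck the aluminium hub for deburring

## Task

Open the bench chuck with its ball handle, take the aluminium hub out of the crate and set it down gently, upright, in the middle of the three jaws with its 40 mm shank fully down on the chuck's face, then turn the handle back clockwise until all three jaws grip the hub firmly, and let go. Leave the two brass hubs standing in their cells.

Things in the scene. Friction and masses are not known exactly. Their poses are not given: they have to be found in the camera images.
- fixture_plate: grey steel fixture plate with rows of holes, 370 x 497 mm and 55 mm high, lying on the bench, on which chuck and crate stand; always in the same place. Origin: centre of its underside, so its top is 55 mm above it
- chuck: three-jaw bench chuck with its axis upright and the jaws on top, fastened to the fixture plate; square steel base 168 x 168 x 14 mm, chuck face (126 mm wide) 66 mm above the fixture plate. Origin: on the axis at the underside of the base; z up along the axis
- chuck_seat (a point): centre of the chuck's flat face, 66 mm above the fixture plate, on the axis, where the hub must stand between the jaws
- chuck_ring (a joint): angle of the knurled ring (131 mm wide) that drives all three jaws, 0 to 1.75 rad; grows counter-clockwise seen from above, which opens the jaws. Their faces stand 13 mm + 8 mm per rad from the axis (27 mm at 1.75) and meet the hub's shank at about 0.87. Stays where left; about 7 N at the ball moves it, a few newtons more once the jaws touch make the grip firm
- ball_handle (a point): centre of the black ball, 32 mm in diameter, at the end of the ring's only handle: 118 mm from the chuck's axis and 81 mm above the fixture plate. The 12 mm steel rod runs from the ball inward and downward to the ring, straight towards the axis. The ball travels on a circle about the axis as the ring turns
- jaw_1: steel jaw, 16 mm wide, sliding radially on the chuck's face: tip 13 mm long and 32 mm tall (top 98 mm above the fixture plate), outer step 19 mm tall. Origin fixed in direction from the axis: x points outward along its travel; the gripping face is 13 mm from the origin along x
- jaw_2: second jaw, the same, 120 degrees counter-clockwise from the first
- jaw_3: third jaw, the same, 240 degrees counter-clockwise from the first
- hub_crate: low wooden crate on the fixture plate, 198 x 134 x 46 mm, 6 mm floor, divided into 3 cells (along x) by 2 cells (along y), 58 mm wide and 64 mm apart; fixed. Origin: centre of its underside
- alu_hub: turned aluminium hub, silver, standing upright in a crate cell: round shank 40 mm in diameter and 58 mm long at the bottom, collar 56 mm wide from 58 to 70 mm, round neck 32 mm in diameter from 70 to 118 mm (the top) to grasp; about 0.4 kg. Origin: centre of its underside, z up
- brass_hub_1: hub of the same shape in yellow brass, standing in a crate cell; leave it there
- brass_hub_2: another brass hub, the same, in another crate cell; leave it there
Mind the look-alikes: they are no part of the job. Of the things like the alu_hub, leave any that is pink or purple; of the rest the larger one is meant.

How it is judged:
By the outcome, as a careful person would: the job done as asked, in the order asked, and still so for the second after the job is handed in, with the robot touching nothing.
It also fails if it takes over 67 s, if anything falls off the work surface, if the arm or the gripper's body presses on something with over 40 N, if the wrist force passes 120 N, or if a joint passes its speed limit or range.

## Robot

A 6-joint arm with a two-finger parallel gripper is mounted at the origin on the work surface; the furniture and walls round the work are solid. World frame = base frame: x ahead of the robot, y to its left, z up, the work surface at z = 0. Lengths are in m, angles in rad, forces in N, time in s.
With the tool pointing down it reaches from about 0.375 to 0.975 m from the base axis. Payload 3.8 kg.
Tool frame: the origin (TCP) lies at the very end of the fingers, on their centre line; the grasp point (between the pads) lies 19 mm behind it; z points along the fingers, y is the line along which they close (so a half turn about z gives the same grasp; the last joint's range is limited). The gripper opens to 85 mm and grips with 20 to 120 N. Pads are 22 mm wide; open, the fingers measure 114 mm over their backs; the gripper's body (76 mm by 85 mm) begins 54 mm behind the grasp point. The pads swing forward as they close: fully open they stand 13 mm farther back than shut.
Start: joints at [1.132, 0.264, 1.604, -0, 1.274, -0.037], TCP at [0.264, 0.621, 0.231] pointing down, gripper open.
Joint ranges: [-2.63, 2.63], [-0.94, 2.18], [0.31, 2.57], [-1.31, 4.45], [0, 2.66], [-2.55, 2.55]. Speed limits (rad/s): [2.57, 2.57, 3.14, 3.14, 3.14, 3.14].

## Interface

Orientations are given as a rotation vector (axis times angle).
In Python, from workcell import bot, vision gives the robot as it stands. The module is installed in compiled form; this text tells all that it offers.
- The arm moves only by the tool play_rows, never from a script. Its argument "moves" is a list that holds one entry, the list of rows, each a list of 7 numbers: the turn, a rotation vector about the tool's x, y, z as a fraction of full scale, then the shift along the tool's x, y, z as a fraction of full scale, then the finger opening in mm, from 0 to 85.4. In form: [[[ax, ay, az, x, y, z, jaw], ...]]. A call has 1 to 5 rows; each row shifts and turns the commanded pose from where the row before left it, along the tool's axes as they then stand; what a row does not reach is not made up. Full scale, the value 1, is 0.1 m for a shift and 0.5 rad for a turn. A row lasts 1/12 s, in which the tool goes at most 41.7 mm and 7.16 degrees, less where a joint would pass 70% of its speed; a pose out of reach is approached as far as the arm can. A call with a number of a shift or a turn outside -1 to 1 is refused whole. A call with a gripper value outside its range is refused whole. The fingers move at their own pace and stop on an object; "newtons" is the grip in N (left out, the last holds). Time passes only in rows, so rows that do not move let the fingers close. It gives the time, the measured TCP pose, the force, the opening and the grip force at its end, in the units of the state.
- bot.read_state(): the state, without advancing time (a new reading comes with each control period).
- vision.read_camera(name): name is "side" or "top" or "wrist"; returns a dict with "image" (384x512x3 uint8, red, green, blue), "depth" (384x512 float32, m along the optical axis (not along the pixel's ray), 0 where there is no reading), "K" (3x3 intrinsics, pixels), "R" (3x3) and "t" (3): a world point X has camera coordinates R X + t. Camera axes: x right, y down, z forward; pixel columns grow to the right and rows downward; lengths in m; the calibration is good to about 2 mm. The wrist camera is an equidistant fisheye: a pixel r from the principal point sees the ray r / f radians off the axis. A picture is of the moment at which its call begins.
- bot.finish_job(): hands the job in; it is judged then, once.
The state is a dict: "time": time; "q": joint angles; "joint_vel": joint speeds; "joint_torque": joint torques, N m; "tool_pos": TCP position; "tcp_rot": TCP orientation; "wrist_force": force on the tool from outside, world axes, zero at the start; "torque": the same for the moment, N m; "width": opening from 0.0 (shut) to 1.0 (fully open); "grip_force": force on a finger pad.
Only numpy, scipy, OpenCV 4.12 (cv2) and the standard library are available. Lean on these libraries where they do the work, as an engineer would, in place of code of your own. Each camera call takes 0.05 s, during which the arm holds its last target. There are 200 camera calls.

## Working session

There is one attempt and no reset: what is moved stays moved. The work goes in short steps, Python scripts to look and compute and a tool call to move; the robot and the scene stay as the last step left them, time stands still between calls to the robot, and variables do not carry over. Pictures are saved under pics/ and viewed, at most 10 in all, crops included, and the job is handed in when it is done.

Besides the shell and the picture viewer there is one more tool, called after "Emit:" by a JSON object that holds its "name" and its "arguments". play_rows: Moves the arm, as the interface text tells. Its arguments: {"type":"object","properties":{"moves":{"type":"array","items":{"type":"array","items":{"type":"array","items":{"type":"number"}}}},"newtons":{"type":"number"}},"required":["moves"]}

```bash
mkdir -p pics; cat > h.py <<'E'
import numpy as np, cv2
from workcell import bot, vision
def cam(n):
    c=vision.read_camera(n); return c
def save(c,f,box=None,s=1):
    im=c["image"][:,:,::-1]
    if box: im=im[box[1]:box[3],box[0]:box[2]]
    cv2.imwrite("pics/"+f,cv2.resize(im,None,fx=s,fy=s,interpolation=cv2.INTER_CUBIC))
def cloud(c):
    K=c["K"];d=c["depth"];v,u=np.mgrid[:d.shape[0],:d.shape[1]]
    P=np.stack([(u-K[0,2])/K[0,0]*d,(v-K[1,2])/K[1,1]*d,d],-1)
    W=(P-c["t"])@c["R"]; W[d==0]=np.nan; return W
def ray(c,u,v,z):
    K=c["K"];r=np.array([(u-K[0,2])/K[0,0],(v-K[1,2])/K[1,1],1])@c["R"];o=-c["R"].T@c["t"]
    return o+r*(z-o[2])/r[2]
E
python3 - <<'E'
from h import *
c=cam("top");np.save("top.npy",c,allow_pickle=True);save(c,"top.png",None,1.5)
s=cam("side");np.save("side.npy",s,allow_pickle=True);save(s,"side.png",None,1.5)
print(bot.read_state())
for k in (c,s): print(k["K"],-k["R"].T@k["t"])
E
```

```text
{'time': 0.1, 'q': array([ 1.13209312e+00,  2.64658344e-01,  1.60528511e+00, -5.73593700e-06,
        1.27370377e+00, -3.69181370e-02]), 'joint_vel': array([ 0.00039748, -0.0014298 , -0.00424422, -0.0013496 ,  0.0007112 ,
       -0.00027361]), 'joint_torque': array([-1.09313703e-03, -5.16710615e+01, -3.68589556e+01, -2.21834025e-04,
        6.31849121e-03,  7.91664228e-07]), 'tool_pos': array([0.26369059, 0.62061969, 0.2300739 ]), 'tcp_rot': array([-0.62678752, -3.07794161,  0.00313804]), 'wrist_force': array([ 0.2257633 , -0.38707118,  0.7916234 ]), 'torque': array([-0.04172078, -0.00643288, -0.03029768]), 'grip_force': 0.0, 'width': 0.9963517464463434}
[[429.37730952   0.         252.20170643]
 [  0.         429.37730952 180.94884645]
 [  0.           0.           1.        ]] [0.36525052 0.07659568 1.30284679]
[[449.66688967   0.         254.04331054]
 [  0.         449.66688967 192.3771897 ]
 [  0.           0.           1.        ]] [-0.07331713 -0.69139063  0.78021811]
```

View pics/top.png

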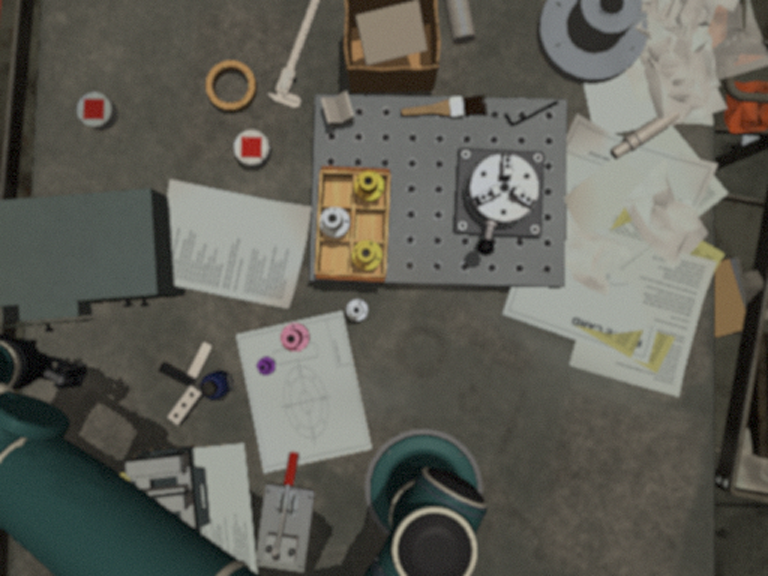

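View pics/side.png

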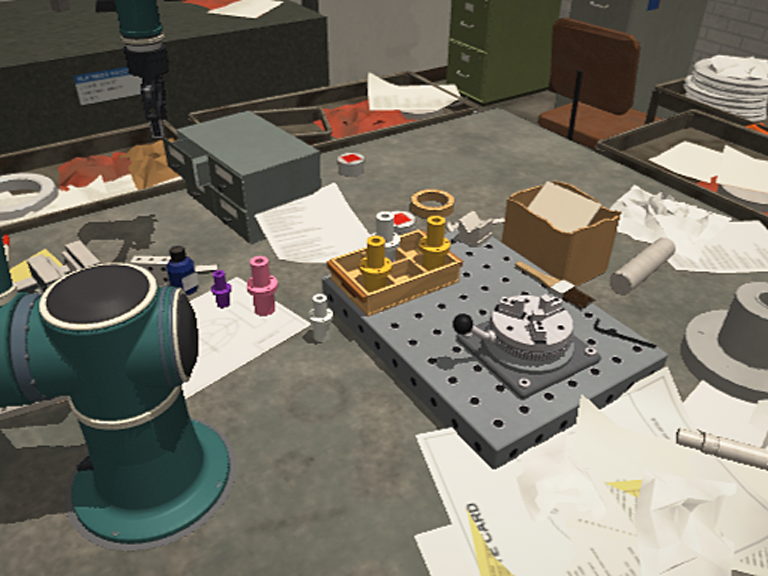

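Top view: silver hub in the crate near (333,222), brass hubs at (369,186) and (367,255), chuck near (505,188) and ball near (486,246). The small silver hub on the bench at (357,310), and the pink and purple ones, are look-alikes. The side view agrees.

```bash
python3 - <<'E'
from h import *
c=np.load("top.npy",allow_pickle=True).item();s=np.load("side.npy",allow_pickle=True).item()
W=cloud(c)
a=c["image"][90:180,290:390,::-1]; b=c["image"][100:200,200:270,::-1]
A=cv2.resize(a,None,fx=5.6,fy=5.6,interpolation=cv2.INTER_CUBIC);B=cv2.resize(b,None,fx=5,fy=5,interpolation=cv2.INTER_CUBIC)
cv2.imwrite("pics/chuck.png",A)
def reg(n,m):
    p=W[m];print(n,len(p),np.nanmedian(p,0).round(4),((np.nanmin(p,0)+np.nanmax(p,0))/2).round(4),np.ptp(p,axis=0).round(4))
Z=W[...,2];u=np.arange(512)[None,:];v=np.arange(384)[:,None]
reg("hubtop",(abs(Z-.179)<.006)&(abs(u-222)<12)&(abs(v-148)<12))
reg("collar",(abs(Z-.131)<.006)&(abs(u-222)<22)&(abs(v-148)<22))
reg("face",(abs(Z-.121)<.004)&(abs(u-336)<30)&(abs(v-125)<30))
reg("jaw",(abs(Z-.153)<.005)&(abs(u-336)<30)&(abs(v-125)<30))
reg("ball",(Z>.125)&(abs(u-324)<9)&(abs(v-164)<9))
reg("plate",(abs(Z-.055)<.01)&(abs(u-300)<120)&(abs(v-125)<70))
for n,(x,y,z) in dict(hub=(333,222,.179),chuck=(505,188,.121),ball=(486,246,.136)).items(): print(n,ray(c,x/1.5,y/1.5,z))
E
```

```text
hubtop 89 [0.5129 0.1803 0.1794] [0.5137 0.1812 0.179 ] [0.0298 0.0294 0.0117]
collar 247 [0.5054 0.1672 0.1314] [0.5116 0.1671 0.131 ] [0.1165 0.0839 0.0118]
face 1191 [ 0.5883 -0.1267  0.1213] [ 0.5855 -0.1288  0.121 ] [0.1229 0.1226 0.0079]
jaw 91 [ 0.5774 -0.1304  0.1531] [ 0.5921 -0.1284  0.153 ] [0.0577 0.0541 0.0097]
ball 114 [ 0.4718 -0.0937  0.1466] [ 0.4772 -0.0935  0.1396] [0.0373 0.0307 0.0291]
plate 15470 [0.5933 0.0019 0.0559] [0.5908 0.0071 0.055 ] [0.4169 0.6098 0.0199]
hub [0.50458179 0.17953049 0.179     ]
chuck [ 0.58206404 -0.13065108  0.121     ]
ball [ 0.47265264 -0.09538546  0.136     ]
```

View pics/chuck.png

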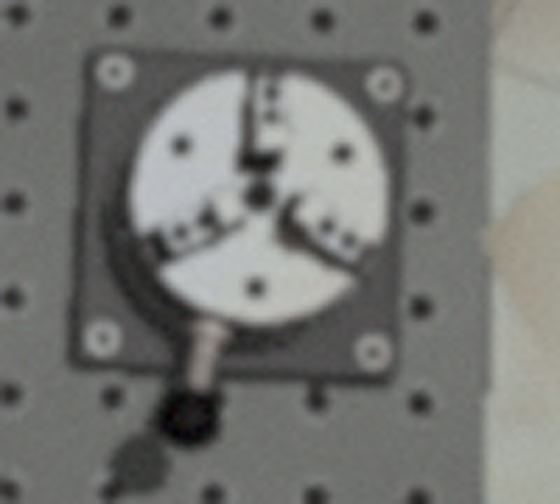

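```bash
cat >> h.py <<'E'
from scipy.spatial.transform import Rotation as Rn
def toolR(psi): # tool down, tool-y at world yaw psi
    y=np.array([np.cos(psi),np.sin(psi),0]);z=np.array([0,0,-1.]);return np.stack([np.cross(y,z),y,z],1)
def rows(tgts,p=None,R=None,jaw=85):
    """tgts: (pos,psi,nrows[,jaw]); prints rounded rows, tracking the rounded pose"""
    st=bot.read_state()
    p=st["tool_pos"] if p is None else np.array(p)
    R=Rn.from_rotvec(st["tcp_rot"]).as_matrix() if R is None else R
    for g in tgts:
        P,psi,n=np.array(g[0]),g[1],g[2]
        if len(g)>3: jaw=g[3]
        out=[]
        for k in range(n,0,-1):
            w=Rn.from_matrix(R.T@toolR(psi)).as_rotvec()
            if g[-1]=="cw" and w[2]<0 and np.linalg.norm(w)>2.5: w=w-w/np.linalg.norm(w)*2*np.pi
            d=R.T@((P-p)/k)
            r=np.round(np.r_[w/k/.5,d/.1],3)
            out.append([*r.tolist(),jaw]); p=p+R@(r[3:]*.1)
            R=R@Rn.from_rotvec(r[:3]*.5).as_matrix()
            if abs(r[:3]).max()>.25 or np.linalg.norm(r[3:])>.41: print("OVER")
        for i in range(0,n,5): print("[",out[i:i+5],"]")
        print("->",p.round(4))
    return p,R
E
python3 - <<'E'
from h import *
from scipy.optimize import least_squares
C={"top":np.load("top.npy",allow_pickle=True).item(),"side":np.load("side.npy",allow_pickle=True).item()}
h0=np.array([.513,.181]);c0=np.array([.585,-.129]);b0=np.array([.473,-.094])
for n,c in C.items():
    W=cloud(c).reshape(-1,3);W=W[~np.isnan(W[:,0])];Z=W[:,2]
    def near(p,r):return np.hypot(*(W[:,:2]-p).T)<r
    m=near(h0,.024)&(abs(Z-.179)<.003);(x,r)=cv2.minEnclosingCircle(W[m][:,:2].astype(np.float32))[:2];print(n,"hubtop",x,r,m.sum())
    def cyl(p0,rr,z0,z1,slack):
        m=near(p0,slack)&(Z>z0)&(Z<z1);p=W[m]
        f=least_squares(lambda a:np.hypot(*(p[:,:2]-a).T)-rr,p0,loss="soft_l1",f_scale=.001);return f.x.round(4),m.sum(),np.median(abs(f.fun)).round(4)
    print("neck cyl",cyl(h0,.016,.14,.172,.025))
    print("ring cyl",cyl(c0,.0655,.09,.115,.08))
    m=near(c0,.075)&(abs(Z-.121)<.003);(x,r)=cv2.minEnclosingCircle(W[m][:,:2].astype(np.float32))[:2];print("face",x,r,m.sum())
    m=near(b0,.024)&(Z>.122);p=W[m];f=least_squares(lambda a:np.linalg.norm(p-a,axis=1)-.016,[*b0,.136],loss="soft_l1",f_scale=.001);print("ball",f.x.round(4),m.sum(),np.median(abs(f.fun)).round(4))
    m=near(c0,.05)&(Z>.146);d=W[m][:,:2]-c0;a=np.degrees(np.arctan2(d[:,1],d[:,0]));r=np.hypot(*d.T)
    print("jaws",[(k,r[(abs((a-k+180)%360-180)<20)].round(4).tolist()) for k in range(0,360,40)] if 0 else sorted(zip(a.round().astype(int).tolist(),(r*1e3).round().astype(int).tolist()))[::4])
E
```

```text
top hubtop (0.5136789083480835, 0.18127980828285217) 0.01605941541492939 76
neck cyl (array([0.5134, 0.1811]), np.int64(50), np.float64(0.0042))
ring cyl (array([ 0.5858, -0.1298]), np.int64(177), np.float64(0.0013))
face (0.5856902003288269, -0.1287638247013092) 0.06319651007652283 1034
ball [ 0.4737 -0.0946  0.1356] 116 0.0012
jaws [(-141, 19), (-137, 18), (-132, 28), (-126, 17), (-121, 25), (-116, 29), (-110, 20), (-103, 21), (-18, 24), (-13, 20), (-9, 18), (-4, 28), (0, 34), (3, 22), (6, 23), (11, 19), (15, 23), (102, 25), (106, 28), (113, 30), (118, 25), (124, 20), (128, 17), (132, 30), (140, 20)]
side hubtop (0.5110958218574524, 0.17793068289756775) 0.01772412285208702 49
neck cyl (array([0.5131, 0.1794]), np.int64(123), np.float64(0.0012))
ring cyl (array([ 0.5858, -0.1302]), np.int64(527), np.float64(0.0016))
face (0.5834541320800781, -0.1319924294948578) 0.06461001932621002 868
ball [ 0.4725 -0.0965  0.135 ] 163 0.0008
jaws [(-140, 18), (-137, 28), (-133, 22), (-130, 34), (-127, 19), (-124, 27), (-121, 31), (-117, 31), (-113, 32), (-111, 23), (-108, 32), (-100, 24), (-29, 24), (-27, 19), (-24, 29), (-18, 23), (-15, 29), (-10, 31), (-3, 27), (3, 18), (5, 24), (13, 21), (105, 15), (110, 21), (117, 27), (125, 26), (133, 28), (135, 25), (140, 16), (143, 20), (154, 22)]
```

```bash
python3 - <<'E'
from h import *
r=np.radians
rows([([.473,-.0955,.23],r(-107),30,50)])
E
```

```text
[ [[-0.0, 0.0, 0.202, -0.158, -0.192, 0.0, 50], [-0.0, 0.0, 0.202, -0.176, -0.176, 0.0, 50], [0.0, 0.0, 0.202, -0.193, -0.157, 0.0, 50], [0.0, 0.0, 0.202, -0.208, -0.137, 0.0, 50], [0.0, 0.0, 0.203, -0.22, -0.115, 0.0, 50]] ]
[ [[0.0, 0.0, 0.202, -0.231, -0.092, 0.0, 50], [0.0, 0.0, 0.203, -0.239, -0.068, 0.001, 50], [0.0, 0.0, 0.202, -0.245, -0.044, 0.0, 50], [0.0, 0.0, 0.203, -0.248, -0.019, 0.001, 50], [0.0, 0.0, 0.202, -0.249, 0.006, 0.0, 50]] ]
[ [[0.0, 0.0, 0.203, -0.247, 0.032, 0.001, 50], [0.0, 0.0, 0.202, -0.242, 0.056, 0.0, 50], [0.0, 0.0, 0.203, -0.235, 0.08, 0.001, 50], [0.0, 0.0, 0.202, -0.226, 0.104, 0.0, 50], [0.0, 0.0, 0.203, -0.214, 0.126, 0.001, 50]] ]
[ [[0.0, 0.0, 0.202, -0.2, 0.147, 0.0, 50], [0.0, 0.0, 0.203, -0.185, 0.167, 0.001, 50], [0.0, 0.0, 0.202, -0.167, 0.185, 0.0, 50], [0.0, 0.0, 0.203, -0.147, 0.2, 0.001, 50], [0.0, 0.0, 0.202, -0.126, 0.214, 0.0, 50]] ]
[ [[0.0, 0.0, 0.203, -0.104, 0.226, 0.001, 50], [0.0, 0.0, 0.202, -0.081, 0.235, 0.0, 50], [0.0, 0.0, 0.203, -0.056, 0.242, 0.001, 50], [0.001, 0.0, 0.202, -0.032, 0.247, 0.0, 50], [0.0, 0.0, 0.203, -0.006, 0.249, 0.0, 50]] ]
[ [[0.001, 0.0, 0.202, 0.019, 0.248, 0.001, 50], [0.001, 0.001, 0.203, 0.044, 0.245, 0.0, 50], [0.0, 0.0, 0.202, 0.068, 0.239, 0.0, 50], [0.0, 0.001, 0.203, 0.092, 0.231, 0.0, 50], [0.001, 0.0, 0.202, 0.114, 0.221, 0.001, 50]] ]
-> [ 0.473  -0.0955  0.23  ]
```

Emit:
{"name": "play_rows", "arguments": {"moves": [[[0,0,0.2,-0.16,-0.19,0,50],[0,0,0.2,-0.18,-0.18,0,50],[0,0,0.2,-0.19,-0.16,0,50],[0,0,0.2,-0.21,-0.14,0,50],[0,0,0.2,-0.22,-0.115,0,50]]]}}

```text
time: 0.52
tool_pos: [0.2989, 0.4996, 0.2305]
tcp_rot: [-1.376, -2.824, 0.002]
wrist_force: [0.1, -0.8, -0.3]
width: 0.585
grip_force: 0.0
```

Emit:
{"name": "play_rows", "arguments": {"moves": [[[0,0,0.2,-0.23,-0.09,0,50],[0,0,0.2,-0.24,-0.07,0,50],[0,0,0.2,-0.245,-0.045,0,50],[0,0,0.2,-0.25,-0.02,0,50],[0,0,0.2,-0.25,0.005,0,50]]]}}

```text
time: 0.93
tool_pos: [0.3345, 0.3801, 0.2307]
tcp_rot: [-2.032, -2.396, 0.001]
wrist_force: [0.6, -0.7, -0.1]
width: 0.584
grip_force: 0.0
```

Emit:
{"name": "play_rows", "arguments": {"moves": [[[0,0,0.2,-0.247,0.03,0,50],[0,0,0.2,-0.242,0.055,0,50],[0,0,0.2,-0.235,0.08,0,50],[0,0,0.2,-0.226,0.105,0,50],[0,0,0.2,-0.214,0.125,0,50]]]}}

```text
time: 1.35
tool_pos: [0.3707, 0.2613, 0.2308]
tcp_rot: [2.561, 1.819, -0.001]
wrist_force: [0.3, 0.2, 0.1]
width: 0.588
grip_force: 0.0
```

Emit:
{"name": "play_rows", "arguments": {"moves": [[[0,0,0.2,-0.2,0.147,0,50],[0,0,0.2,-0.185,0.167,0,50],[0,0,0.2,-0.167,0.185,0,50],[0,0,0.2,-0.147,0.2,0,50],[0,0,0.2,-0.126,0.214,0,50]]]}}

```text
time: 1.77
tool_pos: [0.408, 0.1429, 0.2309]
tcp_rot: [-2.932, -1.129, 0.001]
wrist_force: [0.3, 0.4, -0.3]
width: 0.587
grip_force: 0.0
```

Emit:
{"name": "play_rows", "arguments": {"moves": [[[0,0,0.2,-0.104,0.226,0,50],[0,0,0.2,-0.08,0.235,0,50],[0,0,0.2,-0.056,0.242,0,50],[0,0,0.2,-0.03,0.247,0,50],[0,0,0.2,-0.005,0.249,0,50]]]}}

```text
time: 2.18
tool_pos: [0.4464, 0.0247, 0.2309]
tcp_rot: [-3.12, -0.368, 0.001]
wrist_force: [-0.0, 1.2, -0.2]
width: 0.586
grip_force: 0.0
```

```bash
python3 - <<'E'
from h import *
r=np.radians
s=bot.read_state();print(s["time"],s["tool_pos"],s["q"],s["wrist_force"],s["width"])
p,R=rows([([.473,-.0955,.23],r(-107),7,50),([.473,-.0955,.112],r(-107),8,50),([.473,-.0955,.112],r(-107),3,38)])
E
```

```text
2.1833 [0.44642219 0.02470888 0.23089463] [-4.76513811e-04 -1.79094622e-01  2.06538733e+00  6.53340630e-05
  1.25588080e+00  1.33551580e+00] [-1.15602047e-03  1.18446424e+00 -1.65459024e-01] 0.586269622576053
[ [[-0.0, 0.0, 0.152, -0.003, 0.176, 0.001, 50], [-0.0, 0.0, 0.152, 0.01, 0.176, 0.001, 50], [-0.0, 0.0, 0.152, 0.024, 0.174, 0.001, 50], [0.0, 0.0, 0.152, 0.037, 0.172, 0.001, 50], [0.0, 0.0, 0.152, 0.05, 0.169, 0.002, 50]] ]
[ [[0.0, 0.001, 0.151, 0.062, 0.164, 0.001, 50], [0.0, 0.0, 0.152, 0.074, 0.159, 0.002, 50]] ]
-> [ 0.473  -0.0955  0.23  ]
[ [[0.0, 0.0, -0.0, 0.0, 0.0, 0.147, 50], [0.0, 0.0, -0.0, 0.0, 0.0, 0.148, 50], [0.0, 0.0, -0.0, 0.0, 0.0, 0.147, 50], [0.0, 0.0, -0.0, 0.0, 0.0, 0.148, 50], [0.0, 0.0, -0.0, 0.0, 0.0, 0.147, 50]] ]
[ [[0.0, 0.0, -0.0, 0.0, 0.0, 0.148, 50], [0.0, 0.0, -0.0, 0.0, 0.0, 0.147, 50], [0.0, 0.0, -0.0, 0.001, 0.0, 0.148, 50]] ]
-> [ 0.473  -0.0955  0.112 ]
[ [[0.0, 0.0, -0.0, -0.0, 0.0, -0.0, 38], [0.0, 0.0, -0.0, -0.0, 0.0, -0.0, 38], [0.0, 0.0, -0.0, -0.0, 0.0, -0.0, 38]] ]
-> [ 0.473  -0.0955  0.112 ]
```

Emit:
{"name": "play_rows", "arguments": {"moves": [[[0,0,0.15,0,0.176,0,50],[0,0,0.15,0.01,0.176,0,50],[0,0,0.15,0.024,0.174,0,50],[0,0,0.15,0.037,0.172,0,50],[0,0,0.15,0.05,0.169,0,50]]]}}

```text
time: 2.6
tool_pos: [0.4663, -0.0607, 0.2308]
tcp_rot: [-3.134, 0.218, 0.001]
wrist_force: [0.1, 0.7, -0.0]
width: 0.582
grip_force: 0.0
```

Emit:
{"name": "play_rows", "arguments": {"moves": [[[0,0,0.15,0.062,0.164,0,50],[0,0,0.15,0.074,0.159,0,50],[0,0,0,0,0,0,50],[0,0,0,0,0,0,50]]]}}

```text
time: 2.93
tool_pos: [0.4741, -0.0943, 0.2308]
tcp_rot: [-3.109, 0.447, 0.002]
wrist_force: [0.4, 0.5, 0.5]
width: 0.585
grip_force: 0.0
```

```bash
python3 - <<'E'
from h import *
r=np.radians
s=bot.read_state();print(s["time"],s["tool_pos"],s["q"],s["wrist_force"],s["width"])
R=Rn.from_rotvec(s["tcp_rot"]).as_matrix();print("psi",np.degrees(np.arctan2(R[1,1],R[0,1])))
p,R=rows([([.473,-.0955,.112],r(-107),9,50)])
E
```

```text
2.9333 [ 0.47406562 -0.09430369  0.23078328] [-2.48186024e-01 -1.03334659e-01  2.00000132e+00  4.19127603e-04
  1.24617849e+00  1.60804304e+00] [0.38048871 0.47031407 0.51870021] 0.5854404125575933
psi -106.36177732736485
[ [[-0.0, 0.0, 0.002, -0.001, 0.002, 0.132, 50], [-0.0, 0.0, 0.003, -0.001, 0.002, 0.132, 50], [-0.0, 0.0, 0.002, -0.0, 0.002, 0.132, 50], [-0.0, 0.0, 0.003, -0.001, 0.001, 0.132, 50], [-0.0, 0.001, 0.002, -0.0, 0.002, 0.132, 50]] ]
[ [[-0.0, 0.0, 0.003, -0.001, 0.001, 0.132, 50], [-0.0, 0.001, 0.002, -0.001, 0.002, 0.132, 50], [-0.0, 0.0, 0.003, -0.0, 0.001, 0.132, 50], [-0.001, 0.001, 0.002, -0.001, 0.002, 0.132, 50]] ]
-> [ 0.473  -0.0955  0.112 ]
```

Emit:
{"name": "play_rows", "arguments": {"moves": [[[0,0,0.02,-0.01,0.013,0.2,50],[0,0,0,0,0,0.25,50],[0,0,0,0,0,0.25,50],[0,0,0,0,0,0.25,50],[0,0,0,0,0,0.24,50]]]}}

```text
time: 3.35
tool_pos: [0.4725, -0.0937, 0.1111]
tcp_rot: [-3.107, 0.458, 0.001]
wrist_force: [0.0, 0.2, 0.1]
width: 0.584
grip_force: 0.0
```

Emit:
{"name": "play_rows", "arguments": {"moves": [[[0,0,0,0,0,0,38],[0,0,0,0,0,0,38],[0,0,0,0,0,0,38]]], "newtons": 20}}

```text
time: 3.6
tool_pos: [0.4738, -0.0946, 0.1134]
tcp_rot: [-3.108, 0.46, -0.002]
wrist_force: [-0.1, -0.4, 0.4]
width: 0.446
grip_force: 0.0
```

Emit:
{"name": "play_rows", "arguments": {"moves": [[[0,0,-0.2,0.006,0.118,0,38],[0,0,-0.2,0.006,0.118,0,38],[0,0,-0.2,0.006,0.118,0,38]]]}}

```text
time: 3.85
tool_pos: [0.4692, -0.1282, 0.1141]
tcp_rot: [-3.138, -0.015, -0.005]
wrist_force: [1.7, 7.6, -2.4]
width: 0.447
grip_force: 4.0
```

```bash
python3 - <<'E'
from h import *
s=bot.read_state();p=s["tool_pos"];print(s["time"],p,s["q"].round(2),s["torque"])
R=Rn.from_rotvec(s["tcp_rot"]).as_matrix();print("psi",np.degrees(np.arctan2(R[1,1],R[0,1])))
d=p[:2]-[.5852,-.1298];print(np.hypot(*d),np.degrees(np.arctan2(d[1],d[0])),"f tool",R.T@s["wrist_force"])
c=cam("top");save(c,"a.png",(250,80,410,200),4)
E
```

```text
3.85 [ 0.4692056  -0.12817376  0.1140757 ] [-0.32  0.01  2.12  0.    1.01  1.24] [ 1.06511289 -0.30270086 -0.03107308]
psi -89.43472824935039
0.11600579965468455 179.196767220205 f tool [ 1.74860303 -7.52526061  2.45052347]
```

View pics/a.png

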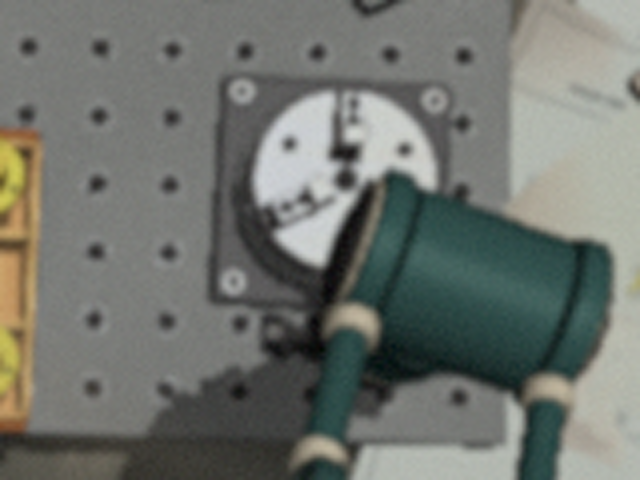

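The handle is moving with about 7.5 N at the ball, and the wrist at (450,280) hides the ball. I'll continue the turn.

Emit:
{"name": "play_rows", "arguments": {"moves": [[[0,0,-0.2,0.006,0.118,0,38],[0,0,-0.2,0.006,0.118,0,38],[0,0,-0.2,0.006,0.118,0,38],[0,0,-0.2,0.006,0.118,0,38]]]}}

```text
time: 4.23
tool_pos: [0.4779, -0.1742, 0.1139]
tcp_rot: [-3.074, -0.635, -0.002]
wrist_force: [-1.5, 9.0, 1.0]
width: 0.444
grip_force: 4.0
```

Emit:
{"name": "play_rows", "arguments": {"moves": [[[0,0,-0.2,0.006,0.118,0,38],[0,0,-0.2,0.006,0.118,0,38],[0,0,-0.2,0.006,0.118,0,38]]]}}

```text
time: 4.48
tool_pos: [0.496, -0.2043, 0.1139]
tcp_rot: [-2.944, -1.087, -0.0]
wrist_force: [-3.5, 8.5, 2.5]
width: 0.45
grip_force: 3.9
```

Emit:
{"name": "play_rows", "arguments": {"moves": [[[0,0,-0.2,0.006,0.118,0,38],[0,0,-0.1,0.003,0.06,0,38],[0,0,0,0,0,0,38]]]}}

```text
time: 4.73
tool_pos: [0.5095, -0.2183, 0.114]
tcp_rot: [-2.858, -1.302, -0.0]
wrist_force: [-2.0, 2.2, 1.0]
width: 0.441
grip_force: 1.4
```

```bash
python3 - <<'E'
from h import *
s=bot.read_state();p=s["tool_pos"];print(s["time"],p,s["q"].round(2),s["torque"])
R=Rn.from_rotvec(s["tcp_rot"]).as_matrix();print("psi",np.degrees(np.arctan2(R[1,1],R[0,1])))
d=p[:2]-[.5852,-.1298];print(np.hypot(*d),np.degrees(np.arctan2(d[1],d[0])),"f tool",R.T@s["wrist_force"])
c=cam("top");save(c,"b.png",(280,80,400,180),5)
W=cloud(c).reshape(-1,3);W=W[~np.isnan(W[:,0])]
c0=np.array([.5852,-.1298]);d=W[:,:2]-c0;m=(np.hypot(*d.T)<.05)&(W[:,2]>.146)&(W[:,2]<.157);d=d[m]
a=np.degrees(np.arctan2(d[:,1],d[:,0]));r=np.hypot(*d.T)*1e3
print(sorted(zip(a.round().astype(int).tolist(),r.round().astype(int).tolist())))
E
```

```text
4.7333 [ 0.50951097 -0.21831581  0.11399943] [-0.45  0.14  1.98  0.    1.02  0.27] [0.29980763 0.31244182 0.01974509]
psi -41.01243002819645
0.11646406315733412 -130.5334403995653 f tool [ 0.32358875 -2.97488234 -1.02569088]
[(-140, 28), (-137, 31), (-136, 29), (-136, 33), (-133, 27), (-133, 35), (-132, 26), (-132, 31), (-129, 33), (-128, 30), (-127, 35), (-125, 32), (-124, 28), (-124, 37), (-122, 34), (-121, 30), (-120, 26), (-120, 36), (-117, 33), (-117, 34), (-116, 29), (-115, 37), (-114, 33), (-113, 25), (-112, 27), (-111, 36), (-110, 30), (-108, 33), (-106, 27), (-16, 27), (-14, 29), (-12, 31), (-11, 34), (-10, 26), (-9, 35), (-8, 28), (-8, 38), (-6, 33), (-6, 36), (-6, 39), (-2, 27), (-2, 33), (-2, 36), (-2, 39), (-1, 30), (2, 39), (3, 27), (4, 30), (4, 32), (4, 35), (7, 38), (7, 48), (8, 35), (9, 28), (9, 30), (9, 32), (11, 36), (11, 39), (12, 34), (13, 27), (14, 31), (15, 28), (101, 28), (105, 35), (106, 32), (108, 39), (109, 27), (109, 40), (110, 36), (112, 39), (113, 31), (113, 37), (114, 28), (114, 39), (115, 34), (116, 36), (117, 32), (118, 40), (119, 29), (119, 35), (120, 38), (121, 33), (122, 27), (123, 37), (124, 31), (124, 40), (125, 34), (126, 38), (127, 28), (128, 32), (129, 36), (129, 39), (131, 30), (131, 33)]
```

View pics/b.png

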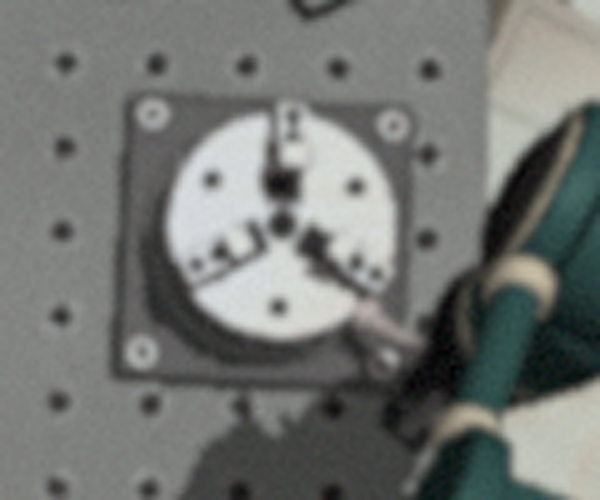

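Jaw tips are now about 26 mm from the axis at (290,150), (240,240) and (345,245), so the ring is near 1.6 and the jaws are open. Next is the hub.

```bash
python3 - <<'E'
from h import *
p,R=rows([([.5095,-.218,.235],np.radians(-41),6,55),([.513,.180,.235],0.,14,60)])
E
```

```text
[ [[0.0, -0.0, -0.001, 0.001, -0.0, -0.202, 55], [0.0, -0.0, -0.001, 0.0, -0.0, -0.202, 55], [0.0, -0.0, -0.001, 0.001, -0.0, -0.202, 55], [0.0, -0.0, -0.0, 0.0, -0.001, -0.202, 55], [0.001, -0.0, -0.001, 0.001, -0.0, -0.201, 55]] ]
[ [[0.0, -0.001, -0.0, 0.0, -0.001, -0.202, 55]] ]
-> [ 0.5095 -0.218   0.235 ]
[ [[0.0, 0.0, -0.102, 0.216, -0.185, -0.0, 60], [0.0, 0.0, -0.102, 0.225, -0.173, -0.0, 60], [0.0, 0.0, -0.102, 0.234, -0.162, -0.0, 60], [0.0, 0.0, -0.102, 0.242, -0.149, -0.0, 60], [0.0, 0.0, -0.102, 0.249, -0.137, -0.0, 60]] ]
[ [[0.0, 0.0, -0.102, 0.256, -0.124, -0.0, 60], [0.0, 0.0, -0.102, 0.262, -0.111, -0.0, 60], [0.0, 0.0, -0.102, 0.267, -0.097, -0.0, 60], [0.0, 0.0, -0.103, 0.272, -0.084, -0.0, 60], [0.0, 0.0, -0.102, 0.276, -0.07, -0.0, 60]] ]
[ [[0.0, 0.0, -0.103, 0.279, -0.055, -0.0, 60], [0.0, 0.0, -0.102, 0.281, -0.041, -0.0, 60], [-0.0, 0.0, -0.103, 0.283, -0.027, -0.0, 60], [-0.0, 0.0, -0.102, 0.284, -0.012, -0.0, 60]] ]
-> [0.513 0.18  0.235]
```

Emit:
{"name": "play_rows", "arguments": {"moves": [[[0,0,0,0,0,0,55],[0,0,0,0,0,0,55],[0,0,0,0,0,0,55],[0,0,0,0,0,-0.1,55],[0,0,0,0,0,-0.3,55]]]}}

```text
time: 5.2
tool_pos: [0.5055, -0.2168, 0.1486]
tcp_rot: [-2.853, -1.299, 0.009]
wrist_force: [-0.2, 0.0, 0.6]
width: 0.643
grip_force: 0.0
```

Emit:
{"name": "play_rows", "arguments": {"moves": [[[0,0,0,0,0,-0.4,55],[0,0,0,0,0,-0.41,55]]]}}

```text
time: 5.37
tool_pos: [0.5078, -0.218, 0.234]
tcp_rot: [-2.858, -1.301, 0.003]
wrist_force: [0.8, -0.1, -0.4]
width: 0.644
grip_force: 0.0
```

Emit:
{"name": "play_rows", "arguments": {"moves": [[[0,0,-0.102,0.216,-0.185,0,60],[0,0,-0.102,0.225,-0.173,0,60],[0,0,-0.102,0.234,-0.162,0,60],[0,0,-0.102,0.242,-0.149,0,60],[0,0,-0.102,0.249,-0.137,0,60]]]}}

```text
time: 5.78
tool_pos: [0.5103, -0.0753, 0.2346]
tcp_rot: [2.668, 1.657, 0.002]
wrist_force: [0.9, 0.3, -0.0]
width: 0.705
grip_force: 0.0
```

Emit:
{"name": "play_rows", "arguments": {"moves": [[[0,0,-0.102,0.256,-0.124,0,60],[0,0,-0.102,0.262,-0.111,0,60],[0,0,-0.102,0.267,-0.097,0,60],[0,0,-0.102,0.272,-0.084,0,60],[0,0,-0.102,0.276,-0.07,0,60]]]}}

```text
time: 6.2
tool_pos: [0.5116, 0.0672, 0.2345]
tcp_rot: [2.435, 1.983, 0.002]
wrist_force: [0.4, -0.2, -0.3]
width: 0.703
grip_force: 0.0
```

Emit:
{"name": "play_rows", "arguments": {"moves": [[[0,0,-0.102,0.279,-0.055,0,60],[0,0,-0.102,0.281,-0.041,0,60],[0,0,-0.102,0.283,-0.027,0,60],[0,0,-0.102,0.284,-0.012,0,60],[0,0,0,0,0,0,60]]]}}

```text
time: 6.62
tool_pos: [0.5128, 0.184, 0.2345]
tcp_rot: [-2.218, -2.224, -0.005]
wrist_force: [0.4, 0.1, -0.3]
width: 0.703
grip_force: 0.0
```

Emit:
{"name": "play_rows", "arguments": {"moves": [[[0,0,0,0,0,0,60],[0,0,0,0,0,0,60]]]}}

```text
time: 6.78
tool_pos: [0.5127, 0.1794, 0.2339]
tcp_rot: [2.223, 2.219, 0.0]
wrist_force: [-0.4, -0.4, -0.2]
width: 0.701
grip_force: 0.0
```

```bash
python3 - <<'E'
from h import *
p,R=rows([([.513,.180,.138],0.,5,60)])
c=cam("wrist");save(c,"w.png",None,1.2)
K=c["K"];X=c["R"]@np.array([.513,.180,.179])+c["t"];th=np.arctan2(np.hypot(X[0],X[1]),X[2]);f=K[0,0]
print("expected neck top px x1.2",1.2*(K[:2,2]+f*th*X[:2]/np.hypot(*X[:2])))
t=cam("top");W=cloud(t).reshape(-1,3);d=np.hypot(W[:,0]-.473,W[:,1]+.0955)
E
```

```text
[ [[0.0, 0.0, -0.001, 0.001, 0.0, 0.192, 60], [0.0, 0.0, -0.001, 0.001, 0.0, 0.192, 60], [0.001, 0.0, -0.001, 0.001, 0.001, 0.192, 60], [0.0, 0.0, -0.0, 0.002, 0.001, 0.191, 60], [0.001, 0.001, -0.001, 0.001, 0.0, 0.192, 60]] ]
-> [0.513 0.18  0.138]
expected neck top px x1.2 [302.29950623 256.55461101]
```

View pics/w.png

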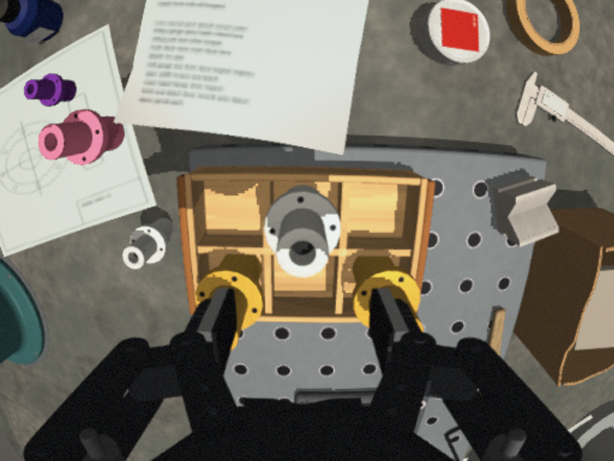

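The wrist view shows the neck top at about (302,250), against (302,256) expected. I'll check that y offset with the wrist depth.

```bash
python3 - <<'E'
from h import *
from scipy.optimize import least_squares
c=cam("wrist");K=c["K"];d=c["depth"];v,u=np.mgrid[:384,:512]
x=(u-K[0,2])/K[0,0];y=(v-K[1,2])/K[1,1];r=np.hypot(x,y)+1e-9
P=np.stack([np.tan(r)*x/r*d,np.tan(r)*y/r*d,d],-1);W=(P-c["t"])@c["R"];W=W[(d>0)&(r<1.2)]
print("cam",(-c["R"].T@c["t"]).round(3))
h0=np.array([.513,.18]);near=np.hypot(*(W[:,:2]-h0).T)
for z0,z1 in [(.172,.188),(.125,.137)]:
    m=(near<.035)&(W[:,2]>z0)&(W[:,2]<z1);p=W[m];print(z0,m.sum(),p[:,2].mean(),cv2.minEnclosingCircle(p[:,:2].astype(np.float32)))
for b in [(.577,.116),(.449,.116)]:
    m=(np.hypot(*(W[:,:2]-b).T)<.03)&(abs(W[:,2]-.179)<.008);print("brass",m.sum(),cv2.minEnclosingCircle(W[m][:,:2].astype(np.float32)) if m.sum()>3 else 0)
t=cam("top");save(t,"t2.png",(195,100,275,195),6)
for z in(.179,.131):
  for p in ([.513,.180,z],[.513,.185,z]):
    X=t["R"]@np.array(p)+t["t"];q=t["K"]@X/X[2];print((q[:2]-[195,100])*6)
E
```

```text
cam [0.513 0.259 0.376]
0.172 1192 0.17798746566679044 ((0.5127604007720947, 0.18216273188591003), 0.016139686107635498)
0.125 1490 0.1306217043478751 ((0.5127981901168823, 0.1821110099554062), 0.027717014774680138)
brass 56 ((0.5915336608886719, 0.12896819412708282), 0.008003436960279942)
brass 59 ((0.4659764766693115, 0.1180974692106247), 0.00840083695948124)
[161.48461121 268.90673727]
[150.12106098 268.64588449]
[170.71780684 282.83605643]
[159.81535695 282.5846935 ]
```

```bash
python3 - <<'E'
from h import *
s=np.load("side.npy",allow_pickle=True).item();t=np.load("top.npy",allow_pickle=True).item()
def pj(c,p):
    X=c["R"]@np.array(p)+c["t"];return (c["K"]@X/X[2])[:2]
a=pj(s,[.513,.180,.179]);b=pj(t,[.513,.180,.179]);print(a,b)
S=[]
for c,q in((s,a),(t,b)):
    o=(q-30).astype(int);im=cv2.resize(c["image"][o[1]:o[1]+60,o[0]:o[0]+60,::-1],None,fx=6.5,fy=6.5,interpolation=cv2.INTER_CUBIC)
    for yy,col in((.180,(0,0,255)),(.185,(0,255,0))):
        for z in(.179,):
            pts=np.array([(pj(c,[.513+.016*np.cos(k),yy+.016*np.sin(k),z])-o+.5)*6.5 for k in np.linspace(0,6.28,40)],np.int32)
            cv2.polylines(im,[pts],True,col,1)
    S.append(im)
cv2.imwrite("pics/hub.png",np.hstack(S))
E
```

```text
[256.60323964 142.92361136] [221.91410187 144.81778955]
```

View pics/hub.png

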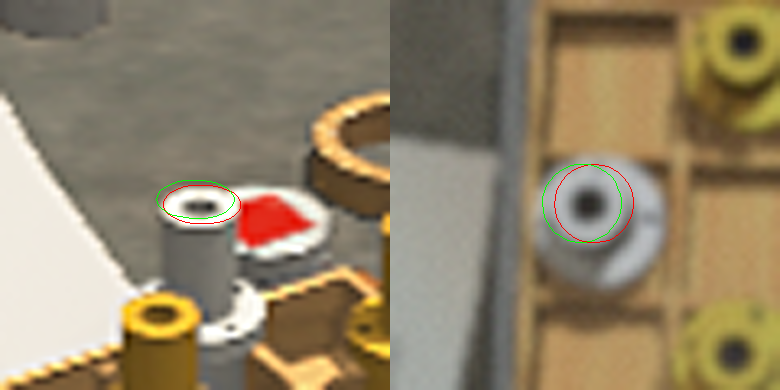

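The two overlays bracket the neck top, so its centre is about (0.513, 0.182). I'll descend and grasp.

Emit:
{"name": "play_rows", "arguments": {"moves": [[[0,0,0,0.026,0.003,0.16,60],[0,0,0,0,0,0.22,60],[0,0,0,0,0,0.22,60],[0,0,0,0,0,0.22,60],[0,0,0,0,0,0.14,60]]]}}

```text
time: 7.4
tool_pos: [0.5118, 0.1808, 0.135]
tcp_rot: [-2.225, -2.216, 0.004]
wrist_force: [-1.0, 0.6, 0.4]
width: 0.703
grip_force: 0.0
```

Emit:
{"name": "play_rows", "arguments": {"moves": [[[0,0,0,0,0,0,60],[0,0,0,0,0,0,25],[0,0,0,0,0,0,25],[0,0,0,0,0,0,25],[0,0,0,0,0,0,25]]], "newtons": 50}}

```text
time: 7.82
tool_pos: [0.514, 0.1822, 0.1388]
tcp_rot: [2.223, 2.218, 0.003]
wrist_force: [0.3, -0.9, 1.9]
width: 0.361
grip_force: 49.5
```

Emit:
{"name": "play_rows", "arguments": {"moves": [[[0,0,0,0,0,0,25],[0,0,0,0,0,0,25],[0,0,0,0,0,0,25]]]}}

```text
time: 8.07
tool_pos: [0.514, 0.1823, 0.1388]
tcp_rot: [2.222, 2.218, 0.003]
wrist_force: [-1.0, -1.8, 7.3]
width: 0.362
grip_force: 49.9
```

Emit:
{"name": "play_rows", "arguments": {"moves": [[[0,0,0,0,0,-0.1,25],[0,0,0,0,0,-0.25,25],[0,0,0,0,0,-0.35,25],[0,0,0,0,0,-0.35,25],[0,0,0,0,0,-0.35,25]]]}}

```text
time: 8.48
tool_pos: [0.5116, 0.1821, 0.2775]
tcp_rot: [-2.222, -2.218, 0.004]
wrist_force: [1.0, 0.1, -4.2]
width: 0.366
grip_force: 50.1
```

Emit:
{"name": "play_rows", "arguments": {"moves": [[[0,0,0,0,0,-0.1,25],[0,0,0,-0.1,0.02,0,25],[0,0,0,-0.2,0.045,0,25],[0,0,0,-0.25,0.06,0,25],[0,0,0,-0.25,0.06,0,25]]]}}

```text
time: 8.9
tool_pos: [0.5295, 0.1008, 0.2833]
tcp_rot: [-2.22, -2.219, 0.008]
wrist_force: [0.0, -1.3, -3.3]
width: 0.359
grip_force: 50.4
```

Emit:
{"name": "play_rows", "arguments": {"moves": [[[0,0,0,-0.25,0.06,0,25],[0,0,0,-0.25,0.06,0,25],[0,0,0,-0.25,0.06,0,25],[0,0,0,-0.25,0.06,0,25],[0,0,0,-0.25,0.06,0,25]]]}}

```text
time: 9.32
tool_pos: [0.5591, -0.0247, 0.2829]
tcp_rot: [-2.22, -2.216, 0.007]
wrist_force: [0.8, 0.7, -3.7]
width: 0.365
grip_force: 50.4
```

Emit:
{"name": "play_rows", "arguments": {"moves": [[[0,0,0,-0.25,0.06,0,25],[0,0,0,-0.25,0.06,0,25],[0,0,0,-0.2,0.045,0,25],[0,0,0,-0.2,0.045,0,25],[0,0,0,-0.16,0.02,0,25]]]}}

```text
time: 9.73
tool_pos: [0.582, -0.1309, 0.2826]
tcp_rot: [-2.221, -2.214, 0.006]
wrist_force: [-0.1, 0.2, -3.8]
width: 0.363
grip_force: 50.3
```

Emit:
{"name": "play_rows", "arguments": {"moves": [[[0,0,0,0,0,0,25],[0,0,0,0,0,0,25],[0,0,0,0,0,0,25]]]}}

```text
time: 9.98
tool_pos: [0.5824, -0.1286, 0.2844]
tcp_rot: [-2.221, -2.216, 0.003]
wrist_force: [0.2, 0.1, -4.1]
width: 0.365
grip_force: 50.2
```

```bash
python3 - <<'E'
from h import *
from scipy.optimize import least_squares
s=bot.read_state();print(s["tool_pos"],s["tcp_rot"])
c=cam("side");save(c,"s3.png",(270,90,430,250),3.7)
W=cloud(c).reshape(-1,3);W=W[~np.isnan(W[:,0])]
h0=s["tool_pos"][:2];z0=s["tool_pos"][2]-.078
for a,b in((.005,.025),(.03,.053)):
    m=(np.hypot(*(W[:,:2]-h0).T)<.035)&(W[:,2]>z0+a)&(W[:,2]<z0+b);p=W[m]
    print(m.sum(),least_squares(lambda q:np.hypot(*(p[:,:2]-q).T)-.02,h0,loss="soft_l1",f_scale=.001).x)
m=(np.hypot(*(W[:,:2]-h0).T)<.03)&(W[:,2]>z0-.04);print("lowest",np.sort(W[m][:,2])[:8],z0)
E
```

```text
[ 0.58235707 -0.12863304  0.28435198] [-2.22104877 -2.21553425  0.00312498]
138 [ 0.58185405 -0.13072492]
164 [ 0.58201372 -0.1308512 ]
lowest [0.20394442 0.20436643 0.20501057 0.20573368 0.20610454 0.20670929
 0.2070472  0.20707843] 0.20635198331961013
```

View pics/s3.png

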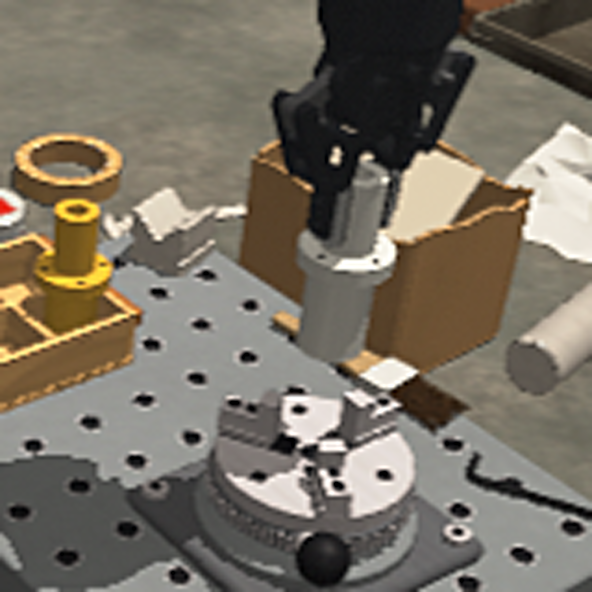

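The hub hangs upright above the open jaws, and in the side view it is about 3.5 mm short in x. I'll correct that and lower it.

Emit:
{"name": "play_rows", "arguments": {"moves": [[[0,0,0,0,0.034,0.15,25],[0,0,0,0,0,0.2,25],[0,0,0,0,0,0.2,25],[0,0,0,0,0,0.15,25],[0,0,0,0,0,0.05,25]]]}}

```text
time: 10.45
tool_pos: [0.5849, -0.1273, 0.2084]
tcp_rot: [-2.218, -2.217, 0.005]
wrist_force: [-1.0, 0.5, -4.7]
width: 0.362
grip_force: 50.2
```

Emit:
{"name": "play_rows", "arguments": {"moves": [[[0,0,0,0,0,0.04,25],[0,0,0,0,0,0.02,25],[0,0,0,0,0,0,25]]]}}

```text
time: 10.7
tool_pos: [0.5876, -0.1287, 0.2068]
tcp_rot: [2.223, 2.219, 0.001]
wrist_force: [0.1, 0.2, -4.3]
width: 0.363
grip_force: 50.2
```

Emit:
{"name": "play_rows", "arguments": {"moves": [[[0,0,0,0,0,0.02,25],[0,0,0,0,0,0,25],[0,0,0,0,0,0,25]]]}}

```text
time: 10.95
tool_pos: [0.5877, -0.1291, 0.2051]
tcp_rot: [2.223, 2.218, 0.001]
wrist_force: [0.2, 0.3, -3.9]
width: 0.363
grip_force: 50.2
```

Emit:
{"name": "play_rows", "arguments": {"moves": [[[0,0,0,0,-0.018,0.02,25],[0,0,0,0,0,0.015,25],[0,0,0,0,0,0,25],[0,0,0,0,0,0,25]]]}}

```text
time: 11.28
tool_pos: [0.5853, -0.129, 0.2006]
tcp_rot: [-2.224, -2.219, 0.0]
wrist_force: [0.1, -0.0, -3.4]
width: 0.36
grip_force: 50.2
```

Emit:
{"name": "play_rows", "arguments": {"moves": [[[0,0,0,0,0,0.015,25],[0,0,0,0,0,0,25],[0,0,0,0,0,0,25]]]}}

```text
time: 11.53
tool_pos: [0.5854, -0.129, 0.1991]
tcp_rot: [-2.224, -2.219, 0.0]
wrist_force: [0.2, 0.1, -4.1]
width: 0.359
grip_force: 50.2
```

Emit:
{"name": "play_rows", "arguments": {"moves": [[[0,0,0,0,0,0.01,25],[0,0,0,0,0,0,25],[0,0,0,0,0,0,25]]]}}

```text
time: 11.78
tool_pos: [0.5856, -0.129, 0.1989]
tcp_rot: [2.223, 2.219, 0.0]
wrist_force: [-1.1, 0.1, -0.0]
width: 0.361
grip_force: 50.7
```

The face now carries the hub's weight. I'll release and check.

Emit:
{"name": "play_rows", "arguments": {"moves": [[[0,0,0,0,0,0.005,25],[0,0,0,0,0,0,36],[0,0,0,0,0,0,45],[0,0,0,0,0,0,55],[0,0,0,0,0,0,55]]]}}

```text
time: 12.2
tool_pos: [0.5857, -0.129, 0.1979]
tcp_rot: [2.223, 2.219, 0.001]
wrist_force: [-0.3, 0.2, 0.2]
width: 0.643
grip_force: 0.0
```

Emit:
{"name": "play_rows", "arguments": {"moves": [[[0,0,0,0,0,0,55],[0,0,0,0,0,-0.1,55],[0,0,0,0,0,-0.3,55],[0,0,0,0,0,-0.35,55],[0,0,0,0,0,0,55]]]}}

```text
time: 12.62
tool_pos: [0.5894, -0.13, 0.2818]
tcp_rot: [2.216, 2.211, 0.01]
wrist_force: [0.1, -0.6, 1.9]
width: 0.644
grip_force: 0.0
```

```bash
python3 - <<'E'
from h import *
from scipy.optimize import least_squares
s=bot.read_state();print(s["tool_pos"])
c0=np.array([.5857,-.129])
for n in("side",):
    c=cam(n);W=cloud(c).reshape(-1,3);W=W[~np.isnan(W[:,0])]
    for z0,z1,R in((.205,.236,.016),(.158,.177,.02),(.09,.115,.0655)):
        m=(np.hypot(*(W[:,:2]-c0).T)<R+.012)&(W[:,2]>z0)&(W[:,2]<z1);p=W[m]
        f=least_squares(lambda q:np.hypot(*(p[:,:2]-q).T)-R,c0,loss="soft_l1",f_scale=.001);print(n,R,f.x,m.sum())
    m=np.hypot(*(W[:,:2]-c0).T)<.012;print("top z",np.percentile(W[m][:,2],[50,90,98]))
    B=[.508,-.218];m=(np.hypot(*(W[:,:2]-B).T)<.03)&(W[:,2]>.122)&(W[:,2]<.157);p=W[m]
    f=least_squares(lambda a:np.linalg.norm(p-a,axis=1)-.016,[*B,.136],loss="soft_l1",f_scale=.001);b=f.x;d=b[:2]-c0
    print("ball",b,m.sum(),np.median(abs(f.fun)),np.hypot(*d),np.degrees(np.arctan2(d[1],d[0])))
    save(c,"s4.png",(270,90,430,250),3.7)
E
```

```text
[ 0.58936856 -0.12997736  0.28181633]
side 0.016 [ 0.58469106 -0.13137462] 193
side 0.02 [ 0.5851119 -0.1316933] 85
side 0.0655 [ 0.58616305 -0.13012719] 427
top z [0.23720111 0.33111702 0.38891953]
ball [ 0.50642036 -0.21898972  0.13504743] 180 0.0007656712744685051 0.11993086254790171 -131.3795857166694
```

View pics/s4.png

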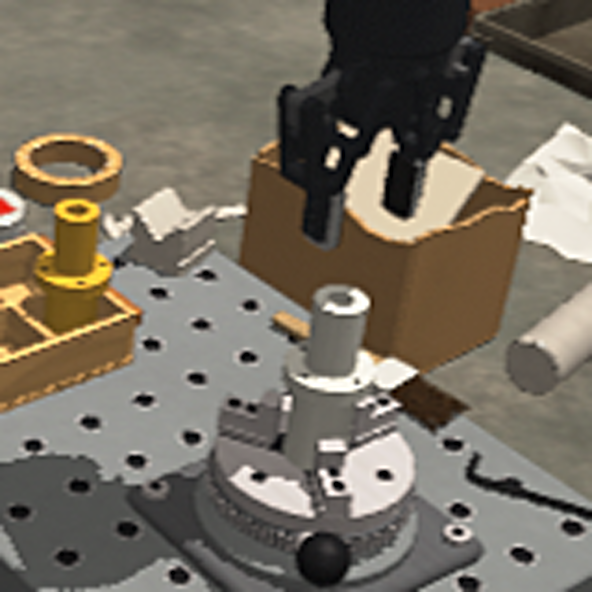

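The hub stands upright between the open jaws: neck top at (340,300), ball at (322,558). Now to the ball.

```bash
python3 - <<'E'
from h import *
p,R=rows([([.5075,-.218,.282],np.radians(-41.5),8,55)],p=[.588,-.1295,.283])
E
```

```text
[ [[0.003, -0.0, 0.181, -0.111, -0.1, 0.001, 55], [0.003, -0.0, 0.181, -0.119, -0.09, 0.001, 55], [0.003, -0.0, 0.18, -0.127, -0.079, 0.001, 55], [0.002, -0.0, 0.181, -0.134, -0.067, 0.001, 55], [0.003, -0.001, 0.18, -0.139, -0.055, 0.001, 55]] ]
[ [[0.002, -0.0, 0.181, -0.144, -0.042, 0.001, 55], [0.003, -0.0, 0.18, -0.147, -0.029, 0.001, 55], [0.002, -0.001, 0.181, -0.148, -0.015, 0.0, 55]] ]
-> [ 0.5075 -0.218   0.282 ]
```

Emit:
{"name": "play_rows", "arguments": {"moves": [[[0,0,0.18,-0.111,-0.1,0,55],[0,0,0.18,-0.119,-0.09,0,55],[0,0,0.18,-0.127,-0.079,0,55],[0,0,0.18,-0.134,-0.067,0,55],[0,0,0.18,-0.139,-0.055,0,55]]]}}

```text
time: 13.08
tool_pos: [0.5345, -0.1846, 0.2725]
tcp_rot: [-2.666, -1.661, 0.001]
wrist_force: [-0.4, 1.1, 0.4]
width: 0.64
grip_force: 0.0
```

Emit:
{"name": "play_rows", "arguments": {"moves": [[[0,0,0.18,-0.144,-0.042,0,55],[0,0,0.18,-0.147,-0.029,0,55],[0,0,0.18,-0.148,-0.015,0,55],[0,0,0,0,0,0,55],[0,0,0,0,0,0,55]]]}}

```text
time: 13.5
tool_pos: [0.5047, -0.2178, 0.2726]
tcp_rot: [-2.862, -1.294, -0.0]
wrist_force: [0.3, 0.6, -0.1]
width: 0.645
grip_force: 0.0
```

```bash
python3 - <<'E'
from h import *
p,R=rows([([.5075,-.218,.113],np.radians(-41.5),1,55)])
E
```

```text
OVER
[ [[-0.001, -0.001, 0.005, 0.016, 0.023, 1.596, 55]] ]
-> [ 0.5075 -0.218   0.113 ]
```

Emit:
{"name": "play_rows", "arguments": {"moves": [[[0,0,0,0.016,0.023,0.3,55],[0,0,0,0,0,0.3,55],[0,0,0,0,0,0.3,55],[0,0,0,0,0,0.3,55],[0,0,0,0,0,0.2,55]]]}}

```text
time: 13.92
tool_pos: [0.5068, -0.2163, 0.1295]
tcp_rot: [-2.858, -1.296, 0.003]
wrist_force: [-0.2, 0.3, -0.1]
width: 0.646
grip_force: 0.0
```

Emit:
{"name": "play_rows", "arguments": {"moves": [[[0,0,0,0,0,0.2,55],[0,0,0,0,0,0,50],[0,0,0,0,0,0,38],[0,0,0,0,0,0,38],[0,0,0,0,0,0,38]]], "newtons": 20}}

```text
time: 14.33
tool_pos: [0.5095, -0.2183, 0.1148]
tcp_rot: [2.86, 1.294, 0.004]
wrist_force: [0.4, 0.2, -0.2]
width: 0.445
grip_force: 0.3
```

Emit:
{"name": "play_rows", "arguments": {"moves": [[[0,0,0.2,0.006,-0.118,0,38],[0,0,0.2,0.006,-0.118,0,38],[0,0,0.2,0.006,-0.118,0,38]]]}}

```text
time: 14.58
tool_pos: [0.4883, -0.1934, 0.1155]
tcp_rot: [3.018, 0.843, 0.009]
wrist_force: [4.5, -7.7, -4.5]
width: 0.446
grip_force: 4.1
```

Emit:
{"name": "play_rows", "arguments": {"moves": [[[0,0,0.2,0.006,-0.118,0,38],[0,0,0.2,0.006,-0.118,0,38],[0,0,0,0,0,0,38]]]}}

```text
time: 14.83
tool_pos: [0.4762, -0.1704, 0.1153]
tcp_rot: [3.09, 0.542, 0.006]
wrist_force: [-1.2, -2.5, 1.3]
width: 0.447
grip_force: 0.9
```

```bash
cat > st.py <<'E'
from h import *
s=bot.read_state();p=s["tool_pos"];R=Rn.from_rotvec(s["tcp_rot"]).as_matrix()
d=p[:2]-[.5857,-.1295];print(s["time"],p,"psi",np.degrees(np.arctan2(R[1,1],R[0,1])),"r",np.hypot(*d),"th",np.degrees(np.arctan2(d[1],d[0])),"f tool",R.T@s["wrist_force"],s["q"].round(2))
E
python3 st.py
```

```text
14.8333 [ 0.47622142 -0.17037915  0.11527631] psi -70.10753514196297 r 0.11686173085416532 th -159.5244379179923 f tool [-2.01128327  1.94058747 -1.28125263] [-0.39  0.05  2.08 -0.    1.01  0.83]
```

Emit:
{"name": "play_rows", "arguments": {"moves": [[[0,0,0.1,0.003,-0.06,0,38],[0,0,0.1,0.003,-0.06,0,38],[0,0,0.1,0.003,-0.06,0,38]]]}}

```text
time: 15.08
tool_pos: [0.4719, -0.1549, 0.1152]
tcp_rot: [3.12, 0.313, 0.004]
wrist_force: [-3.5, -9.2, 2.8]
width: 0.447
grip_force: 4.2
```

Emit:
{"name": "play_rows", "arguments": {"moves": [[[0,0,0.08,0.002,-0.04,0,38],[0,0,0,0,0,0,38]]]}}

```text
time: 15.25
tool_pos: [0.471, -0.1501, 0.1151]
tcp_rot: [3.127, 0.252, 0.004]
wrist_force: [-2.7, -6.4, 2.4]
width: 0.446
grip_force: 2.7
```

```bash
python3 st.py
```

```text
15.25 [ 0.47103165 -0.15007738  0.1151007 ] psi -80.78033045674229 r 0.11650003740932695 th -169.82648143739007 f tool [-3.70258455  5.89223183 -2.41888781] [-0.36  0.02  2.1  -0.    1.01  1.05]
```

Emit:
{"name": "play_rows", "arguments": {"moves": [[[0,0,0.07,0.002,-0.04,0,38],[0,0,0,0,0,0,38]]]}}

```text
time: 15.42
tool_pos: [0.4706, -0.1463, 0.1151]
tcp_rot: [3.131, 0.198, 0.003]
wrist_force: [-2.7, -7.1, 2.3]
width: 0.443
grip_force: 2.9
```

Emit:
{"name": "play_rows", "arguments": {"moves": [[[0,0,0.07,0.002,-0.04,0,38],[0,0,0,0,0,0,38]]]}}

```text
time: 15.58
tool_pos: [0.4702, -0.1423, 0.115]
tcp_rot: [3.134, 0.143, 0.003]
wrist_force: [-2.5, -6.5, 2.9]
width: 0.441
grip_force: 3.1
```

Emit:
{"name": "play_rows", "arguments": {"moves": [[[0,0,0.07,0.002,-0.04,0,38],[0,0,0,0,0,0,38]]]}}

```text
time: 15.75
tool_pos: [0.4699, -0.1383, 0.115]
tcp_rot: [3.136, 0.088, 0.003]
wrist_force: [-2.5, -6.4, 1.9]
width: 0.445
grip_force: 3.2
```

```bash
python3 st.py
```

```text
15.75 [ 0.46991068 -0.1382792   0.11495875] psi -86.7852168395957 r 0.11612166926219628 th -175.66410303803164 f tool [-2.82054299  6.22776287 -1.86951231] [-0.33  0.02  2.11 -0.    1.01  1.18]
```

Not yet gripping, so I'll keep going in small steps.

Emit:
{"name": "play_rows", "arguments": {"moves": [[[0,0,0.07,0.001,-0.04,0,38],[0,0,0,0,0,0,38]]]}}

```text
time: 15.92
tool_pos: [0.4697, -0.1346, 0.1149]
tcp_rot: [3.137, 0.034, 0.003]
wrist_force: [-3.4, -7.5, 3.7]
width: 0.442
grip_force: 3.9
```

Emit:
{"name": "play_rows", "arguments": {"moves": [[[0,0,0.07,0.001,-0.04,0,38],[0,0,0,0,0,0,38]]]}}

```text
time: 16.08
tool_pos: [0.4698, -0.1314, 0.1149]
tcp_rot: [3.135, -0.021, 0.003]
wrist_force: [-3.0, -10.8, 3.2]
width: 0.445
grip_force: 5.7
```

Emit:
{"name": "play_rows", "arguments": {"moves": [[[0,0,0.07,0.001,-0.04,0,38],[0,0,0,0,0,0,38]]]}}

```text
time: 16.25
tool_pos: [0.47, -0.1285, 0.115]
tcp_rot: [3.132, -0.075, 0.003]
wrist_force: [-3.1, -15.3, 3.1]
width: 0.446
grip_force: 7.7
```

Emit:
{"name": "play_rows", "arguments": {"moves": [[[0,0,0.03,0.001,-0.04,0,38],[0,0,0,0,0,0,38]]]}}

```text
time: 16.42
tool_pos: [0.4698, -0.1256, 0.1149]
tcp_rot: [3.13, -0.096, 0.002]
wrist_force: [-5.8, -19.0, 1.6]
width: 0.444
grip_force: 9.9
```

Emit:
{"name": "play_rows", "arguments": {"moves": [[[0,0,0.03,0.001,-0.04,0,38],[0,0,0,0,0,0,38],[0,0,0,0,0,0,38]]]}}

```text
time: 16.67
tool_pos: [0.4698, -0.1227, 0.1149]
tcp_rot: [3.127, -0.118, 0.001]
wrist_force: [-6.0, -23.3, 2.4]
width: 0.442
grip_force: 11.9
```

```bash
python3 st.py
```

```text
16.6667 [ 0.46978597 -0.12271703  0.11490486] psi -94.32429496934 r 0.11611231669941084 th 176.65102861754178 f tool [-4.25927434 23.75898869 -2.0698501 ] [-0.3   0.01  2.12 -0.01  1.01  1.35]
```

The grip is firm at about 24 N. I'll release the handle and withdraw.

Emit:
{"name": "play_rows", "arguments": {"moves": [[[0,0,0,0,0.03,0,38],[0,0,0,0,0.02,0,50],[0,0,0,0,0,0,55],[0,0,0,0,0,0,55],[0,0,0,0,0,0,55]]]}}

```text
time: 17.08
tool_pos: [0.4707, -0.1228, 0.1142]
tcp_rot: [3.136, -0.124, 0.004]
wrist_force: [-0.5, -7.2, -0.4]
width: 0.644
grip_force: 3.5
```

```bash
python3 st.py
```

```text
17.0833 [ 0.47067933 -0.12276861  0.11423723] psi -94.51459919705036 r 0.11521747512272655 th 176.65068155389656 f tool [0.02945278 7.25141607 0.45744752] [-0.3   0.01  2.12 -0.    1.01  1.35]
```

Emit:
{"name": "play_rows", "arguments": {"moves": [[[0,0,0,0,0,-0.1,55],[0,0,0,0,0,-0.3,55],[0,0,0,0,0,-0.4,55],[0,0,0,0,0,-0.4,55],[0,0,0,0,0,-0.4,55]]]}}

```text
time: 17.5
tool_pos: [0.4691, -0.1203, 0.275]
tcp_rot: [-3.138, 0.124, -0.0]
wrist_force: [0.7, 0.0, -0.3]
width: 0.645
grip_force: 0.0
```

Emit:
{"name": "play_rows", "arguments": {"moves": [[[0,0,0,-0.3,0,0,55],[0,0,0,-0.3,0,0,55],[0,0,0,0,0,0,55],[0,0,0,0,0,0,55]]]}}

```text
time: 17.83
tool_pos: [0.4091, -0.1157, 0.2738]
tcp_rot: [-3.139, 0.126, -0.004]
wrist_force: [1.6, -0.3, 0.2]
width: 0.64
grip_force: 0.0
```

```bash
python3 - <<'E'
from h import *
from scipy.optimize import least_squares
c0=np.array([.5857,-.1295])
c=cam("side");t=cam("top")
for n,k in(("side",c),("top",t)):
    W=cloud(k).reshape(-1,3);W=W[~np.isnan(W[:,0])]
    for z0,z1,R in((.205,.236,.016),(.158,.177,.02),(.09,.115,.0655)):
        m=(np.hypot(*(W[:,:2]-c0).T)<R+.012)&(W[:,2]>z0)&(W[:,2]<z1);p=W[m]
        if m.sum()>20: print(n,R,least_squares(lambda q:np.hypot(*(p[:,:2]-q).T)-R,c0,loss="soft_l1",f_scale=.001).x,m.sum())
    m=(np.hypot(*(W[:,:2]-c0).T)<.016)&(abs(W[:,2]-.239)<.01);print("top z",np.median(W[m][:,2]))
    B=[.468,-.127];m=(np.hypot(*(W[:,:2]-B).T)<.025)&(W[:,2]>.122)&(W[:,2]<.157);p=W[m]
    f=least_squares(lambda a:np.linalg.norm(p-a,axis=1)-.016,[*B,.136],loss="soft_l1",f_scale=.001);d=f.x[:2]-c0
    print("ball",f.x,m.sum(),np.degrees(np.arctan2(d[1],d[0])))
a=cv2.resize(c["image"][90:250,240:430,::-1],(570,480),interpolation=cv2.INTER_CUBIC)
b=t["image"][95:185,300:345,::-1];b=cv2.resize(b,(230,480),interpolation=cv2.INTER_CUBIC)
cv2.imwrite("pics/fin.png",np.hstack([a,b]))
E
```

```text
side 0.016 [ 0.58498611 -0.13132509] 190
side 0.02 [ 0.58540979 -0.13096751] 80
side 0.0655 [ 0.58580557 -0.1301527 ] 504
top z 0.23721327550394475
ball [ 0.46730813 -0.13639053  0.13530112] 149 -176.6690845269351
top 0.016 [ 0.58446005 -0.12925827] 74
top 0.0655 [ 0.58579456 -0.13021956] 180
top z 0.238168507622641
ball [ 0.46903584 -0.13432149  0.13561172] 66 -177.63343095583045
```

View pics/fin.png

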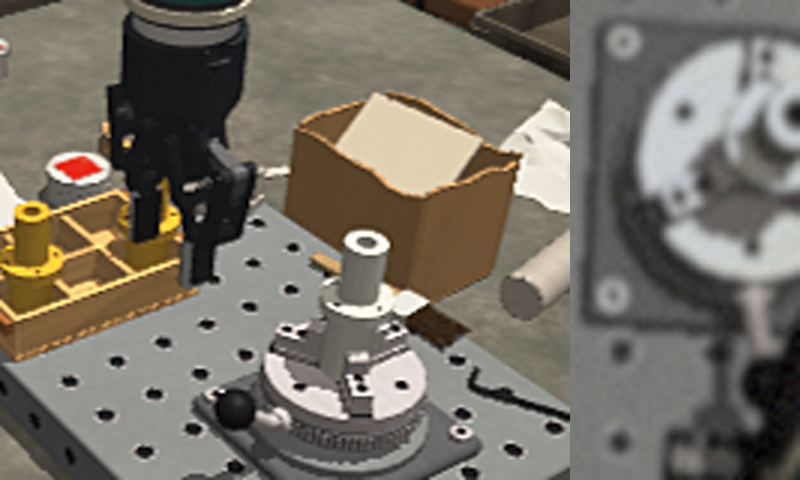

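The hub is upright and the jaws are at it. However, the ball at (235,408) sits about 10 mm behind where the loaded fingers were, so I'll push again to confirm the grip is firm.

```bash
python3 - <<'E'
from h import *
p,R=rows([([.4685,-.1355,.273],np.radians(-87),3,55)])
E
```

```text
[ [[-0.0, -0.001, -0.088, 0.199, 0.049, 0.001, 55], [-0.0, -0.001, -0.089, 0.197, 0.058, 0.001, 55], [-0.0, -0.001, -0.088, 0.193, 0.066, 0.002, 55]] ]
-> [ 0.4685 -0.1355  0.273 ]
```

Emit:
{"name": "play_rows", "arguments": {"moves": [[[0,0,-0.088,0.2,0.05,0,55],[0,0,-0.088,0.2,0.06,0,55],[0,0,-0.088,0.19,0.066,0,55],[0,0,0,0,0,0.2,55],[0,0,0,0,0,0.35,55]]]}}

```text
time: 18.35
tool_pos: [0.4733, -0.1375, 0.2213]
tcp_rot: [3.138, 0.081, 0.014]
wrist_force: [1.3, -0.0, 0.4]
width: 0.643
grip_force: 0.0
```

Emit:
{"name": "play_rows", "arguments": {"moves": [[[0,0,0,0,0,0.35,55],[0,0,0,0,0,0.35,55],[0,0,0,0,0,0.35,55],[0,0,0,0,0,0,55],[0,0,0,0,0,0,45]]]}}

```text
time: 18.77
tool_pos: [0.4665, -0.1353, 0.1106]
tcp_rot: [-3.138, -0.081, 0.009]
wrist_force: [0.5, 0.7, 1.3]
width: 0.531
grip_force: 0.0
```

Emit:
{"name": "play_rows", "arguments": {"moves": [[[0,0,0,0,0,0,25],[0,0,0,0,0,0,25],[0,0,0,0,0,0,25],[0,0,0,0,0,0,25]]], "newtons": 60}}

```text
time: 19.1
tool_pos: [0.4698, -0.1365, 0.1148]
tcp_rot: [3.139, 0.08, 0.007]
wrist_force: [1.0, 1.6, -0.2]
width: 0.345
grip_force: 59.6
```

```bash
python3 st.py
```

```text
19.1 [ 0.46975157 -0.13645519  0.11484724] psi -87.08743338819998 r 0.11615685031691059 th -176.56721425134893 f tool [ 1.12451011 -1.54547668  0.21982976] [-0.33  0.01  2.11  0.    1.01  1.19]
```

Emit:
{"name": "play_rows", "arguments": {"moves": [[[0,0,0.03,0,-0.02,0,25],[0,0,0,0,0,0,25],[0,0,0,0,0,0,25]]]}}

```text
time: 19.35
tool_pos: [0.4697, -0.1361, 0.1148]
tcp_rot: [3.137, 0.058, 0.007]
wrist_force: [2.4, -4.9, -0.1]
width: 0.348
grip_force: 59.7
```

Emit:
{"name": "play_rows", "arguments": {"moves": [[[0,0,0.03,0,-0.02,0,25],[0,0,0,0,0,0,25],[0,0,0,0,0,0,25]]]}}

```text
time: 19.6
tool_pos: [0.4697, -0.1347, 0.1149]
tcp_rot: [3.136, 0.035, 0.007]
wrist_force: [1.7, -7.5, -1.8]
width: 0.343
grip_force: 59.7
```

Emit:
{"name": "play_rows", "arguments": {"moves": [[[0,0,0.03,0,-0.02,0,25],[0,0,0,0,0,0,25],[0,0,0,0,0,0,25]]]}}

```text
time: 19.85
tool_pos: [0.4697, -0.1332, 0.1149]
tcp_rot: [3.135, 0.012, 0.007]
wrist_force: [1.1, -8.7, -2.4]
width: 0.345
grip_force: 59.7
```

Emit:
{"name": "play_rows", "arguments": {"moves": [[[0,0,0.03,0,-0.02,0,25],[0,0,0,0,0,0,25],[0,0,0,0,0,0,25]]]}}

```text
time: 20.1
tool_pos: [0.4696, -0.1317, 0.1149]
tcp_rot: [3.134, -0.011, 0.008]
wrist_force: [0.5, -10.7, -2.4]
width: 0.345
grip_force: 59.7
```

Emit:
{"name": "play_rows", "arguments": {"moves": [[[0,0,0.06,0,-0.04,0,25],[0,0,0.03,0,-0.02,0,25],[0,0,0,0,0,0,25],[0,0,0,0,0,0,25]]]}}

```text
time: 20.43
tool_pos: [0.4697, -0.127, 0.1149]
tcp_rot: [3.131, -0.08, 0.008]
wrist_force: [-0.1, -16.1, -2.1]
width: 0.338
grip_force: 59.8
```

Emit:
{"name": "play_rows", "arguments": {"moves": [[[0,0,0.06,0,-0.04,0,25],[0,0,0.03,0,-0.02,0,25],[0,0,0,0,0,0,25],[0,0,0,0,0,0,25]]]}}

```text
time: 20.77
tool_pos: [0.4699, -0.1225, 0.1149]
tcp_rot: [3.125, -0.148, 0.008]
wrist_force: [-0.4, -21.7, -2.6]
width: 0.343
grip_force: 59.9
```

Emit:
{"name": "play_rows", "arguments": {"moves": [[[0,0,0.03,0,-0.04,0,25],[0,0,0,0,0,0,25],[0,0,0,0,0,0,25]]]}}

```text
time: 21.02
tool_pos: [0.4701, -0.1198, 0.1149]
tcp_rot: [3.122, -0.172, 0.008]
wrist_force: [-2.0, -27.0, -3.5]
width: 0.344
grip_force: 60.1
```

```bash
python3 st.py; cat > ball.py <<'E'
from h import *
from scipy.optimize import least_squares
for n in("side","top"):
    c=cam(n);W=cloud(c).reshape(-1,3);B=[.469,-.13]
    m=(np.hypot(*(W[:,:2]-B).T)<.028)&(W[:,2]>.115)&(W[:,2]<.157)&(c["image"].reshape(-1,3).max(1)<70);p=W[m]
    if m.sum()>15:
        f=least_squares(lambda a:np.linalg.norm(p-a,axis=1)-.016,[*B,.136],loss="soft_l1",f_scale=.001);print(n,f.x,m.sum(),np.median(abs(f.fun)))
    if n=="side":save(c,"ball.png",(260,170,360,250),6)
E
python3 ball.py
```

```text
21.0167 [ 0.47010734 -0.11980445  0.11490074] psi -96.29212916541468 r 0.11599856779497066 th 175.20543292806016 f tool [ 0.94048139 26.95646872  3.87515764] [-0.29  0.    2.12 -0.02  1.    1.4 ]
side [ 0.46776846 -0.12793323  0.13812407] 216 0.004656566867970889
```

Emit:
{"name": "play_rows", "arguments": {"moves": [[[0,0,0,0,0.03,0,25],[0,0,0,0,0,0,25],[0,0,0,0,0,0,25]]]}}

```text
time: 21.37
tool_pos: [0.47, -0.121, 0.1149]
tcp_rot: [3.126, -0.173, 0.008]
wrist_force: [0.7, -20.5, -3.3]
width: 0.345
grip_force: 60.2
```

Emit:
{"name": "play_rows", "arguments": {"moves": [[[0,0,0,0,0.03,0,25],[0,0,0,0,0,0,25],[0,0,0,0,0,0,25]]]}}

```text
time: 21.62
tool_pos: [0.4698, -0.1225, 0.1148]
tcp_rot: [3.128, -0.172, 0.008]
wrist_force: [0.5, -13.7, -2.7]
width: 0.346
grip_force: 60.2
```

Emit:
{"name": "play_rows", "arguments": {"moves": [[[0,0,0,0,0.03,0,25],[0,0,0,0,0,0,25],[0,0,0,0,0,0,25]]]}}

```text
time: 21.87
tool_pos: [0.471, -0.1263, 0.1149]
tcp_rot: [3.127, -0.178, 0.014]
wrist_force: [5.5, -17.3, -7.0]
width: 0.343
grip_force: 60.7
```

Emit:
{"name": "play_rows", "arguments": {"moves": [[[0,0,0,0,0,0,25],[0,0,0,0,0,0,25],[0,0,0,0,0,0,25]]]}}

```text
time: 22.12
tool_pos: [0.471, -0.1263, 0.1149]
tcp_rot: [3.127, -0.178, 0.014]
wrist_force: [6.6, -17.0, -8.3]
width: 0.345
grip_force: 60.7
```

```bash
python3 st.py; python3 ball.py
```

```text
22.1167 [ 0.47098945 -0.12627599  0.11488019] psi -96.534726719812 r 0.11475584679964661 th 178.39009029386963 f tool [ 8.44862886 16.10084671  8.52449019] [-0.31  0.01  2.12 -0.01  1.    1.38]
side [ 0.46810181 -0.1308164   0.13711032] 227 0.00446154356171256
```

```bash
cat > rod.py <<'E'
from h import *
c0=np.array([.5858,-.1302])
for n in("side","top"):
    c=cam(n);W=cloud(c).reshape(-1,3);d=W[:,:2]-c0;r=np.hypot(*d.T);a=np.degrees(np.arctan2(d[:,1],d[:,0]))%360
    m=(r>.074)&(r<.102)&(W[:,2]>.095)&(W[:,2]<.14)&(a>150)&(a<220)
    print(n,m.sum(),np.percentile(a[m],[10,50,90]).round(2) if m.sum() else "")
E
python3 rod.py; python3 rod.py
```

```text
side 20 [180.96 182.55 183.75]
top 0 
side 24 [180.15 182.67 183.8 ]
top 0
```

Emit:
{"name": "play_rows", "arguments": {"moves": [[[0,0,0,0,0.02,0,25],[0,0,0,0,0,0,25],[0,0,0,0,0,0,25]]]}}

```text
time: 22.67
tool_pos: [0.471, -0.1277, 0.1149]
tcp_rot: [3.128, -0.178, 0.014]
wrist_force: [6.9, -14.8, -7.4]
width: 0.34
grip_force: 60.8
```

Emit:
{"name": "play_rows", "arguments": {"moves": [[[0,0,0,0,0.02,0,25],[0,0,0,0,0,0,25],[0,0,0,0,0,0,25]]]}}

```text
time: 22.92
tool_pos: [0.471, -0.1287, 0.1149]
tcp_rot: [3.13, -0.177, 0.015]
wrist_force: [7.3, -10.6, -7.9]
width: 0.344
grip_force: 60.8
```

```bash
python3 rod.py; python3 rod.py
```

```text
side 19 [181.47 183.17 184.26]
top 0 
side 18 [181.99 183.48 186.  ]
top 0
```

Emit:
{"name": "play_rows", "arguments": {"moves": [[[0,0,0,0,0.02,0,25],[0,0,0,0,0,0,25],[0,0,0,0,0,0,25]]]}}

```text
time: 23.37
tool_pos: [0.4709, -0.1298, 0.1149]
tcp_rot: [3.131, -0.177, 0.015]
wrist_force: [9.6, -8.0, -7.6]
width: 0.341
grip_force: 60.8
```

Emit:
{"name": "play_rows", "arguments": {"moves": [[[0,0,0,0,0.02,0,25],[0,0,0,0,0,0,25],[0,0,0,0,0,0,25]]]}}

```text
time: 23.62
tool_pos: [0.4709, -0.1308, 0.1149]
tcp_rot: [3.133, -0.176, 0.016]
wrist_force: [8.6, -3.7, -7.0]
width: 0.344
grip_force: 60.8
```

```bash
python3 rod.py; python3 rod.py;python3 st.py
```

```text
side 20 [183.96 184.83 187.04]
top 0 
side 22 [183.31 184.96 187.76]
top 0 
23.8167 [ 0.47091342 -0.13078116  0.11487159] psi -96.4265615699591 r 0.11479373058490486 th -179.36053647149257 f tool [10.41356208  1.6873401   8.06985876] [-0.32  0.01  2.12 -0.    1.    1.36]
```

Emit:
{"name": "play_rows", "arguments": {"moves": [[[0,0,0,0.02,0.006,0,25],[0,0,0,0,0,0,25],[0,0,0,0,0,0,25]]]}}

```text
time: 24.07
tool_pos: [0.4708, -0.1308, 0.1148]
tcp_rot: [3.134, -0.177, 0.008]
wrist_force: [4.4, -1.2, 3.3]
width: 0.342
grip_force: 61.5
```

Emit:
{"name": "play_rows", "arguments": {"moves": [[[0,0,0,0,0,0,31],[0,0,0,0,0,0,32],[0,0,0,0,0,0,34],[0,0,0,0,0,0,36]]], "newtons": 20}}

```text
time: 24.4
tool_pos: [0.469, -0.1307, 0.1136]
tcp_rot: [3.135, -0.182, 0.002]
wrist_force: [1.8, -4.2, 2.8]
width: 0.423
grip_force: 2.2
```

Emit:
{"name": "play_rows", "arguments": {"moves": [[[0,0,0,0,0,0,40],[0,0,0,0,0,0,45],[0,0,0,0,0,0,50],[0,0,0,0,0,0,55],[0,0,0,0,0,0,55]]]}}

```text
time: 24.82
tool_pos: [0.4678, -0.1293, 0.1122]
tcp_rot: [-3.136, 0.179, 0.003]
wrist_force: [0.5, 0.5, 0.1]
width: 0.645
grip_force: 0.0
```

```bash
python3 rod.py; python3 rod.py;python3 st.py
```

```text
side 6 [187.39 187.96 190.78]
top 0 
side 5 [187.37 187.58 191.24]
top 0 
25.0167 [ 0.46841797 -0.12967575  0.11263458] psi -96.54263781385252 r 0.11728216391158121 th -179.9141429918023 f tool [-0.20416687  0.07083496  0.09865749] [-0.32  0.01  2.12  0.    1.01  1.36]
```

Emit:
{"name": "play_rows", "arguments": {"moves": [[[0,0,0,0,0,-0.2,55],[0,0,0,0,0,-0.4,55],[0,0,0,0,0,-0.4,55],[0,0,0,0,0,-0.4,55],[0,0,0,-0.35,0,0,55]]]}}

```text
time: 25.43
tool_pos: [0.4426, -0.1283, 0.2633]
tcp_rot: [3.132, -0.178, 0.03]
wrist_force: [1.3, -1.1, 2.5]
width: 0.646
grip_force: 0.0
```

Emit:
{"name": "play_rows", "arguments": {"moves": [[[0,0,0,-0.35,0,0,55],[0,0,0,0,0,0,55],[0,0,0,0,0,0,55]]]}}

```text
time: 25.68
tool_pos: [0.3978, -0.1216, 0.2529]
tcp_rot: [3.136, -0.18, 0.002]
wrist_force: [-0.2, -0.4, -0.2]
width: 0.642
grip_force: 0.0
```

```bash
sed -i 's/<70)/<256)/;s/>.115/>.122/' ball.py; python3 rod.py; python3 ball.py; python3 ball.py
```

```text
side 43 [184.21 186.53 187.94]
top 41 [178.57 181.52 184.24]
side [ 0.46748194 -0.13693159  0.13493708] 164 0.0006932111525506501
top [ 0.46838881 -0.13499571  0.1361897 ] 105 0.0011226661897163585
side [ 0.46759144 -0.13690566  0.13466299] 162 0.0007326569345876555
top [ 0.46886581 -0.13491463  0.13624056] 104 0.0011525433295252359
```

The ball rests at about the same place again. I'll test the grip directly by gripping the neck and pulling up gently.

```bash
python3 - <<'E'
from h import *
p,R=rows([([.398,-.122,.29],np.radians(-93),2,60),([.5855,-.130,.29],np.radians(-90),8,60)])
E
```

```text
[ [[-0.0, 0.001, -0.062, -0.009, 0.001, -0.187, 60], [-0.0, 0.0, -0.061, -0.008, 0.001, -0.187, 60]] ]
-> [ 0.398 -0.122  0.29 ]
[ [[-0.0, 0.0, -0.013, 0.235, -0.002, -0.0, 60], [-0.0, 0.0, -0.013, 0.235, -0.001, -0.0, 60], [-0.0, 0.0, -0.013, 0.234, 0.001, -0.0, 60], [-0.0, 0.0, -0.013, 0.234, 0.002, -0.0, 60], [-0.0, 0.0, -0.013, 0.235, 0.004, -0.0, 60]] ]
[ [[-0.0, 0.0, -0.013, 0.234, 0.005, -0.0, 60], [-0.0, 0.0, -0.013, 0.235, 0.007, -0.0, 60], [-0.0, 0.0, -0.014, 0.234, 0.008, -0.001, 60]] ]
-> [ 0.5855 -0.13    0.29  ]
```

Emit:
{"name": "play_rows", "arguments": {"moves": [[[0,0,-0.06,0,0,-0.2,60],[0,0,-0.06,0,0,-0.2,60],[0,0,0,0,0,0,60]]]}}

```text
time: 26.23
tool_pos: [0.4016, -0.1227, 0.2965]
tcp_rot: [3.139, -0.083, 0.008]
wrist_force: [0.5, -0.4, 0.9]
width: 0.702
grip_force: 0.0
```

Emit:
{"name": "play_rows", "arguments": {"moves": [[[0,0,-0.013,0.235,0,0,60],[0,0,-0.013,0.235,0,0,60],[0,0,-0.013,0.235,0,0,60],[0,0,-0.013,0.235,0,0,60],[0,0,-0.013,0.235,0.005,0,60]]]}}

```text
time: 26.65
tool_pos: [0.5178, -0.1271, 0.2916]
tcp_rot: [-3.141, 0.034, 0.002]
wrist_force: [0.1, 0.2, 0.3]
width: 0.705
grip_force: 0.0
```

Emit:
{"name": "play_rows", "arguments": {"moves": [[[0,0,-0.013,0.235,0.005,0,60],[0,0,-0.013,0.235,0.007,0,60],[0,0,-0.013,0.234,0.008,0,60],[0,0,0,0,0,0,60],[0,0,0,0,0,0,60]]]}}

```text
time: 27.07
tool_pos: [0.5875, -0.1301, 0.2908]
tcp_rot: [-3.141, 0.003, 0.004]
wrist_force: [0.4, -0.4, -0.5]
width: 0.701
grip_force: 0.0
```

```bash
python3 - <<'E'
from h import *
rows([([.5855,-.130,.201],np.radians(-90),4,60)])
E
```

```text
[ [[-0.0, 0.001, -0.001, -0.004, -0.0, 0.225, 60], [-0.0, 0.001, -0.001, -0.005, -0.0, 0.224, 60], [-0.001, 0.002, -0.001, -0.005, -0.0, 0.225, 60], [-0.0, 0.001, -0.001, -0.004, -0.001, 0.224, 60]] ]
-> [ 0.5855 -0.13    0.201 ]
```

Emit:
{"name": "play_rows", "arguments": {"moves": [[[0,0,0,-0.02,0,0.2,60],[0,0,0,0,0,0.25,60],[0,0,0,0,0,0.25,60],[0,0,0,0,0,0.18,60],[0,0,0,0,0,0,60]]]}}

```text
time: 27.48
tool_pos: [0.5806, -0.1294, 0.1992]
tcp_rot: [-3.139, 0.004, 0.015]
wrist_force: [-0.9, 0.0, -0.8]
width: 0.7
grip_force: 0.0
```

Emit:
{"name": "play_rows", "arguments": {"moves": [[[0,0,0,0,0,0,40],[0,0,0,0,0,0,25],[0,0,0,0,0,0,25],[0,0,0,0,0,0,25],[0,0,0,0,0,0,25]]], "newtons": 40}}

```text
time: 27.9
tool_pos: [0.5855, -0.1301, 0.2068]
tcp_rot: [-3.142, 0.004, -0.004]
wrist_force: [-2.6, 3.1, 4.2]
width: 0.359
grip_force: 41.5
```

Emit:
{"name": "play_rows", "arguments": {"moves": [[[0,0,0,0,0,-0.02,25],[0,0,0,0,0,0,25],[0,0,0,0,0,0,25]]]}}

```text
time: 28.15
tool_pos: [0.5853, -0.1301, 0.2068]
tcp_rot: [-3.141, 0.003, -0.002]
wrist_force: [2.1, 2.7, -1.9]
width: 0.367
grip_force: 40.9
```

Emit:
{"name": "play_rows", "arguments": {"moves": [[[0,0,0,0,0,-0.02,25],[0,0,0,0,0,0,25],[0,0,0,0,0,0,25]]]}}

```text
time: 28.4
tool_pos: [0.5849, -0.1301, 0.2069]
tcp_rot: [-3.141, 0.003, 0.001]
wrist_force: [4.5, 1.7, -10.9]
width: 0.36
grip_force: 41.6
```

Emit:
{"name": "play_rows", "arguments": {"moves": [[[0,0,0,0,0,-0.015,25],[0,0,0,0,0,0,25],[0,0,0,0,0,0,25]]]}}

```text
time: 28.65
tool_pos: [0.5847, -0.13, 0.207]
tcp_rot: [-3.141, 0.003, 0.002]
wrist_force: [7.3, 1.1, -15.6]
width: 0.362
grip_force: 41.7
```

The hub resists a 15.6 N upward pull, so the jaws grip it firmly. I'll unload, let go and withdraw.

Emit:
{"name": "play_rows", "arguments": {"moves": [[[0,0,0,0,0,0.03,25],[0,0,0,0,0,0.02,25],[0,0,0,0,0,0,25],[0,0,0,0,0,0,36],[0,0,0,0,0,0,50]]]}}

```text
time: 29.07
tool_pos: [0.5847, -0.131, 0.2058]
tcp_rot: [3.14, -0.003, 0.0]
wrist_force: [-0.7, -0.1, 0.6]
width: 0.549
grip_force: 0.0
```

Emit:
{"name": "play_rows", "arguments": {"moves": [[[0,0,0,0,0,0,60],[0,0,0,0,0,0,60],[0,0,0,0,0,-0.1,60],[0,0,0,0,0,-0.3,60],[0,0,0,0,0,-0.4,60]]]}}

```text
time: 29.48
tool_pos: [0.5821, -0.1298, 0.2822]
tcp_rot: [-3.14, 0.004, 0.013]
wrist_force: [0.6, 0.3, 0.6]
width: 0.707
grip_force: 0.0
```

Emit:
{"name": "play_rows", "arguments": {"moves": [[[0,0,0,0,0,-0.3,60],[0,0,0,-0.3,0,0,60],[0,0,0,-0.35,0,0,60],[0,0,0,-0.35,0,0,60],[0,0,0,-0.35,0,0,60]]]}}

```text
time: 29.9
tool_pos: [0.4485, -0.1301, 0.3162]
tcp_rot: [3.141, -0.003, 0.001]
wrist_force: [0.2, 0.2, -0.3]
width: 0.701
grip_force: 0.0
```

Emit:
{"name": "play_rows", "arguments": {"moves": [[[0,0,0,0,0,0,60],[0,0,0,0,0,0,60],[0,0,0,0,0,0,60]]]}}

```text
time: 30.15
tool_pos: [0.4503, -0.1302, 0.3163]
tcp_rot: [3.141, -0.004, 0.004]
wrist_force: [0.4, 0.1, -0.3]
width: 0.699
grip_force: 0.0
```

```bash
python3 ball.py; python3 - <<'E'
from h import *
from scipy.optimize import least_squares
c0=np.array([.5857,-.1295])
for n in("side","top"):
    W=cloud(cam(n)).reshape(-1,3);W=W[~np.isnan(W[:,0])]
    for z0,z1,R in((.205,.236,.016),(.158,.177,.02)):
        m=(np.hypot(*(W[:,:2]-c0).T)<R+.012)&(W[:,2]>z0)&(W[:,2]<z1);p=W[m]
        if m.sum()>20: print(n,R,least_squares(lambda q:np.hypot(*(p[:,:2]-q).T)-R,c0,loss="soft_l1",f_scale=.001).x,m.sum())
    m=(np.hypot(*(W[:,:2]-c0).T)<.016)&(abs(W[:,2]-.239)<.01);print("top z",np.median(W[m][:,2]))
E
```

```text
side [ 0.46739262 -0.13705834  0.135232  ] 164 0.0006765628866738545
side 0.016 [ 0.58490426 -0.13147023] 191
side 0.02 [ 0.58533933 -0.13168923] 85
top z 0.23696395486208352
top 0.016 [ 0.58465992 -0.12890842] 75
top z 0.23949806450227193
```

Hub top height, hub position and handle position are unchanged, so I'm handing the job in.

```bash
python3 -c "
from workcell import bot
print(bot.finish_job())"
```

```text
the job is handed in; nothing more can be done
None
```

The aluminium hub stands upright on the chuck's face, gripped by the jaws (it held against a 15.6 N upward test pull), with the robot clear and both brass hubs left in the crate; the job was handed in at about 30 s, verdict not shown.

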